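Refill the tempera paint box

ROBOT

A 6-joint arm with a two-finger parallel gripper is mounted at the origin on the work surface. World frame = base frame: x ahead of the robot, y to its left, z up, the work surface at z = 0. Lengths are in m, angles in rad, forces in N, time in s.
With the tool pointing down it reaches from about 0.2 to 0.875 m from the base axis. Payload 3.4 kg.
Tool frame: the origin (TCP) lies midway between the tips of the shut fingers; the grasp point (between the pads) lies 19 mm behind it; z points along the fingers, y is the line along which they close (so a half turn about z gives the same grasp; the last joint's range is limited). The gripper opens to 94 mm and grips with 3 to 60 N. Pads are 16 mm wide; open, the fingers measure 119 mm over their backs; the gripper's body (75 mm by 177 mm) begins 78 mm behind the grasp point.
Start: joints at [-1.341, 0.276, 1.505, -0, 1.361, -0.121], TCP at [0.198, -0.54, 0.171] pointing down, gripper open.
Joint ranges: [-2.89, 2.89], [-0.75, 2.08], [0.22, 2.7], [-1.18, 4.32], [0.11, 2.71], [-2.7, 2.7]. Speed limits (rad/s): [2.57, 2.57, 3.14, 3.14, 3.14, 3.14].

INTERFACE

Orientations are given as a rotation vector (axis times angle).
In Python, from cell import r gives the robot as it stands. The module is installed in compiled form; this text tells all that it offers.
- The arm moves only by the tool drive_tool, never from a script. Its argument "steps" is a list of rows, each a list of 7 numbers: the opening, from -1 (shut) to 1 (fully open), then the shift along the tool's x, y, z in units of 20 mm (1.0 is 20 mm), then the turn, a rotation vector about the tool's x, y, z in units of 0.1 rad (1.0 is 0.1 rad). In form: [[jaw, x, y, z, rx, ry, rz], ...]. A call has 1 to 5 rows; each row shifts and turns the commanded pose from where the row before left it, along the tool's axes as they then stand; what a row does not reach is not made up. A row lasts 1/8 s, in which the tool goes at most 62.5 mm and 10.7 degrees, less where a joint would pass 70% of its speed; a pose out of reach is approached as far as the arm can. A call with a number of a shift or a turn outside -1 to 1 is refused whole. A call with a gripper value outside its range is refused whole. The fingers move at their own pace and stop on an object; the grip force is fixed at half the most. Time passes only in rows, so rows that do not move let the fingers close. It gives the time, the measured TCP pose, the force, the opening and the grip force at its end, in the units of the state.
- r.get_state(): the state, without advancing time (a new reading comes with each control period).
- r.get_image(name): name is "scene" or "top" or "wrist"; returns a dict with "pixels" (384x512x3 uint8, blue, green, red), "range_z" (384x512 float32, m along the optical axis (not along the pixel's ray), 0 where there is no reading), "intrinsics" (3x3 intrinsics, pixels), "R" (3x3) and "t" (3): a world point X has camera coordinates R X + t; the wrist camera has in their place "hand_eye" (4x4, takes a point from camera to tool coordinates, whose origin is the TCP and whose axes are the flange's). Camera axes: x right, y down, z forward; pixel columns grow to the right and rows downward; lengths in m; the calibration is good to about 2 mm. A picture is of the moment at which its call begins: read the wrist's pose just before it.
- r.finish_job(): hands the job in; it is judged then, once.
The state is a dict: "clock": time; "joint_pos": joint angles; "qvel": joint speeds; "joint_torque": joint torques, N m; "position": TCP position; "ee_rot": TCP orientation; "contact_force": force on the tool from outside, world axes, zero at the start; "wrist_torque": the same for the moment, N m; "width": finger opening in m; "finger_force": force on a finger pad.
Only numpy, scipy, OpenCV 4.12 (cv2) and the standard library are available. Lean on these libraries where they do the work, as an engineer would, in place of code of your own. Each camera call takes 0.05 s, during which the arm holds its last target. There are 200 camera calls.

TASK

Get the paint box ready for the next class: take any spent, worn-thin cakes out of its wells and put them in the grey waste bin, then pick the fresh red, yellow and blue cakes out of the crate and seat one in each round well, in any order, and the square white one in the square well, every cake flat on the bottom of its well. When the box is fully loaded, shut its lid all the way. Leave the black and green cakes in the crate and keep the paint bottles standing.

Things in the scene. Friction and masses are not known exactly. Their poses are not given: they have to be found in the camera images.
- paintbox: white palette slab, fixed: 170 (its x) by 360 (its y) by 20 mm high; origin at the centre of its underside. Four wells 7 mm deep lie in a row along its y at x = -35 mm, pitch 82 mm; two shallow mixing pans behind them at x = +48 mm stay empty. The hinge edge (+x side) is on the robot's left, so the row of wells runs away from the robot
- lid (a joint): light blue hollow lid, 170 by 360 mm, hinge line along paintbox y through its point (85, 0, 20) mm. 0 rad = shut; starts open, leaning back at 1.7 to 1.9. Turns about the box's +y; stiff, stays where left, moves with 1 to 4 N at its front edge. Outer face 23 mm from the hinge line, skirts 20 mm deep: shut, it clears seated cakes (15 mm proud) but not one lying on the box's face
- lid_edge (a point): middle of the lid's front edge on its outer face: 170 mm from the hinge line along the panel and 23 mm out; shut, it is at paintbox (-85, 0, 43) mm. A black thumb tab, 60 mm wide and 6 mm thick, sticks out 14 mm beyond it
- well_a (a point): round well 66 mm in diameter, 7 mm deep; this point is 11 mm above the centre of its floor (4 mm above the box's top face), where the middle of a seated fresh cake lies
- well_b (a point): as well_a, the second round well
- well_c (a point): as well_a, the third round well
- well_square (a point): square well 63 mm wide, sides along the box's x and y, 7 mm deep; this point is 11 mm above the centre of its floor, where the middle of the seated white cake lies
- crate: open light wooden crate, fixed, 280 mm (x) by 330 mm (y) by 55 mm high, walls and floor 6 mm; origin at the centre of its underside. Holds six cakes, a flat brush (180 x 22 x 8 mm) along its far wall (x about +102 mm) and a small orange paint tube (125 x 30 x 16 mm) along its near wall (x about -115 mm)
- bin: open grey plastic waste bin, fixed, 140 by 140 by 80 mm high, walls and floor 4 mm; origin at the centre of its underside
- red: fresh round cake of red paint: a disc 60 mm in diameter, 22 mm thick, about 90 g, the same both ways up; origin at its middle, z through its faces. Starts flat on the crate floor in one of six places, any order, about 25 mm free on either side along the crate's long side (y), as little as 5 mm along x
- yellow: fresh round cake of yellow paint: a disc 60 mm in diameter, 22 mm thick, about 90 g, the same both ways up; origin at its middle, z through its faces. Starts flat on the crate floor in one of six places, any order, about 25 mm free on either side along the crate's long side (y), as little as 5 mm along x
- blue: fresh round cake of blue paint: a disc 60 mm in diameter, 22 mm thick, about 90 g, the same both ways up; origin at its middle, z through its faces. Starts flat on the crate floor in one of six places, any order, about 25 mm free on either side along the crate's long side (y), as little as 5 mm along x
- white: fresh square cake of white tempera paint, 58 by 58 mm and 22 mm thick (about 100 g), the same both ways up; origin at its middle, x and y along its sides, z through its faces. Starts among the others in the crate, its sides within 0.25 rad of the crate's, about 20 mm or more free on either side along y
- black: fresh round black cake, same size as the red one; not for this box, stays in the crate
- green: fresh round green cake, same size as the red one; not for this box, stays in the crate
- spent_a: spent round cake, muddy red-brown, worn thin: 60 mm in diameter, 15 mm thick with a hollow top; origin at its middle, z through its faces. If present, it sits in one of the round wells, 8 mm proud of the box's top face
- spent_b: spent round cake, muddy olive, worn thin: 60 mm in diameter, 15 mm thick with a hollow top; origin at its middle, z through its faces. If present, it sits in one of the round wells, 8 mm proud of the box's top face
- spent_c: spent round cake, muddy slate, worn thin: 60 mm in diameter, 15 mm thick with a hollow top; origin at its middle, z through its faces. If present, it sits in one of the round wells, 8 mm proud of the box's top face
- spent_square: spent square cake, dirty off-white, 58 by 58 by 15 mm, hollow top; origin at its middle, x and y along its sides. If present, it sits in the square well, 8 mm proud of the box's top face
- bottle_1: orange plastic paint bottle standing beyond the crate, 42 mm in diameter, 122 mm high; origin at the centre of its base, z up
- bottle_2: dark green plastic paint bottle standing beyond the crate, 42 mm in diameter, 122 mm high; origin at the centre of its base, z up
- bottle_3: violet plastic paint bottle standing beyond the crate, 42 mm in diameter, 122 mm high; origin at the centre of its base, z up
- bottle_4: blue plastic paint bottle standing beyond the crate, 42 mm in diameter, 122 mm high; origin at the centre of its base, z up

How it is judged:
On the way, in this order (a step that is already met when the one before it is completed fails the run):
1. every spent cake is in the waste bin and all four fresh cakes are seated, with the lid still open (((distance between red and well_a below 0.006 m and angle between the z axis of red and the z axis of paintbox, either way round below 0.08 rad) or (distance between red and well_b below 0.006 m and angle between the z axis of red and the z axis of paintbox, either way round below 0.08 rad) or (distance between red and well_c below 0.006 m and angle between the z axis of red and the z axis of paintbox, either way round below 0.08 rad)) and ((distance between yellow and well_a below 0.006 m and angle between the z axis of yellow and the z axis of paintbox, either way round below 0.08 rad) or (distance between yellow and well_b below 0.006 m and angle between the z axis of yellow and the z axis of paintbox, either way round below 0.08 rad) or (distance between yellow and well_c below 0.006 m and angle between the z axis of yellow and the z axis of paintbox, either way round below 0.08 rad)) and ((distance between blue and well_a below 0.006 m and angle between the z axis of blue and the z axis of paintbox, either way round below 0.08 rad) or (distance between blue and well_b below 0.006 m and angle between the z axis of blue and the z axis of paintbox, either way round below 0.08 rad) or (distance between blue and well_c below 0.006 m and angle between the z axis of blue and the z axis of paintbox, either way round below 0.08 rad)) and distance between white and well_square below 0.006 m and angle between the z axis of white and the z axis of paintbox, either way round below 0.08 rad and x of spent_a in the frame of bin between -0.07 and 0.07 m and y of spent_a in the frame of bin between -0.07 and 0.07 m and z of each of spent_a, spent_b, spent_c, spent_square in the frame of bin below 0.075 m and x of spent_b in the frame of bin between -0.07 and 0.07 m and y of spent_b in the frame of bin between -0.07 and 0.07 m and x of spent_c in the frame of bin between -0.07 and 0.07 m and y of spent_c in the frame of bin between -0.07 and 0.07 m and x of spent_square in the frame of bin between -0.07 and 0.07 m and y of spent_square in the frame of bin between -0.07 and 0.07 m and value of joint lid above 0.8 rad), for 0.2 s.
2. the lid is shut over the loaded box (value of joint lid below 0.05 rad), for 0.2 s.
At the end, for the whole second after the job is handed in: red, yellow and blue each in a round well, white in the square well, within 6 mm of seated and flat within 0.08 rad; spent cakes in the waste bin; black and green in the crate; lid shut within 0.05 rad; bottles upright within 0.2 rad; all released and at rest (((distance between red and well_a below 0.006 m and angle between the z axis of red and the z axis of paintbox, either way round below 0.08 rad) or (distance between red and well_b below 0.006 m and angle between the z axis of red and the z axis of paintbox, either way round below 0.08 rad) or (distance between red and well_c below 0.006 m and angle between the z axis of red and the z axis of paintbox, either way round below 0.08 rad)) and ((distance between yellow and well_a below 0.006 m and angle between the z axis of yellow and the z axis of paintbox, either way round below 0.08 rad) or (distance between yellow and well_b below 0.006 m and angle between the z axis of yellow and the z axis of paintbox, either way round below 0.08 rad) or (distance between yellow and well_c below 0.006 m and angle between the z axis of yellow and the z axis of paintbox, either way round below 0.08 rad)) and ((distance between blue and well_a below 0.006 m and angle between the z axis of blue and the z axis of paintbox, either way round below 0.08 rad) or (distance between blue and well_b below 0.006 m and angle between the z axis of blue and the z axis of paintbox, either way round below 0.08 rad) or (distance between blue and well_c below 0.006 m and angle between the z axis of blue and the z axis of paintbox, either way round below 0.08 rad)) and distance between white and well_square below 0.006 m and angle between the z axis of white and the z axis of paintbox, either way round below 0.08 rad and x of spent_a in the frame of bin between -0.07 and 0.07 m and y of spent_a in the frame of bin between -0.07 and 0.07 m and z of each of spent_a, spent_b, spent_c, spent_square in the frame of bin below 0.075 m and x of spent_b in the frame of bin between -0.07 and 0.07 m and y of spent_b in the frame of bin between -0.07 and 0.07 m and x of spent_c in the frame of bin between -0.07 and 0.07 m and y of spent_c in the frame of bin between -0.07 and 0.07 m and x of spent_square in the frame of bin between -0.07 and 0.07 m and y of spent_square in the frame of bin between -0.07 and 0.07 m and x of black in the frame of crate between -0.12 and 0.12 m and y of black in the frame of crate between -0.165 and 0.165 m and z of each of black, green in the frame of crate below 0.05 m and x of green in the frame of crate between -0.12 and 0.12 m and y of green in the frame of crate between -0.165 and 0.165 m and angle between each of bottle_1, bottle_2, bottle_3, bottle_4's own z axis and vertical below 0.2 rad and linear speed of each of red, yellow, blue, white, spent_a, spent_b, spent_c, spent_square below 0.02 m/s and value of joint lid below 0.05 rad); the robot touches nothing.
It fails at once if a paint bottle is knocked over (angle between any of bottle_1, bottle_2, bottle_3, bottle_4's own z axis and vertical above 0.6 rad).
Of spent_a, spent_b, spent_c, spent_square only 2 to 4 are there at a start; the rules pass over those that are not, and their reading is None.
At some moment in a run one of red, yellow, blue, white may be knocked a few centimetres aside while the robot is not near it.
Once in a run the grip may slacken for a moment while it holds something.
It also fails if it takes over 210 s, if anything falls off the work surface, if the arm or the gripper's body presses on something with over 40 N, if the wrist force passes 120 N, or if a joint passes its speed limit or range.

## Working session

There is one attempt and no reset: what is moved stays moved. The work goes in short steps, Python scripts to look and compute and a tool call to move; the robot and the scene stay as the last step left them, time stands still between calls to the robot, and variables do not carry over. Pictures are saved under pics/ and viewed, at most 14 in all, crops included, and the job is handed in when it is done.

Besides the shell and the picture viewer there is one more tool, called after "Request:" by a JSON object that holds its "fn" and its "kwargs", one argument or row to a line. drive_tool: Moves the arm, as the interface text tells. Shifts and turns lie within -1 to 1; 1 stands for 20 mm of shift or 0.1 rad of turn. Its arguments: {"type":"object","properties":{"steps":{"type":"array"}},"required":["steps"]}

```bash
mkdir -p pics; ls; python3 - <<'E'
from cell import r
import cv2,numpy as np
s=r.get_state()
for k,v in s.items(): print(k,np.round(v,3))
for n in ("top","scene"):
    im=r.get_image(n); cv2.imwrite(f"pics/{n}0.png",im["pixels"]); np.savez(f"{n}0.npz",**im)
    print(n,im["intrinsics"].tolist(),np.round(im["R"],3).tolist(),im["t"])
E
```

```text
pics
clock 0.0
joint_pos [-1.341  0.277  1.506 -0.     1.361 -0.121]
qvel [-0.     0.    -0.001 -0.001  0.001 -0.004]
joint_torque [-0.0000e+00 -4.0459e+01 -2.3723e+01  7.0000e-02  3.4000e-02 -0.0000e+00]
position [ 0.197 -0.539  0.17 ]
ee_rot [-3.092 -0.548  0.   ]
contact_force [ 0.257  0.477 -0.396]
wrist_torque [-0.008  0.002 -0.028]
finger_force 0.0
width 0.094
top [[376.4262568791099, 0.0, 258.3285743750575], [0.0, 376.4262568791099, 188.89846221127263], [0.0, 0.0, 1.0]] [[-0.096, -0.995, -0.004], [-0.967, 0.094, -0.237], [0.236, -0.019, -0.972]] [0.02362744 0.60757408 1.05488985]
scene [[398.2584784437941, 0.0, 259.58770200465375], [0.0, 398.2584784437941, 193.30591760190327], [0.0, 0.0, 1.0]] [[-0.619, 0.785, 0.008], [0.422, 0.342, -0.84], [-0.662, -0.517, -0.543]] [ 0.40189574 -0.21151904  1.57212753]
```

View pics/top0.png

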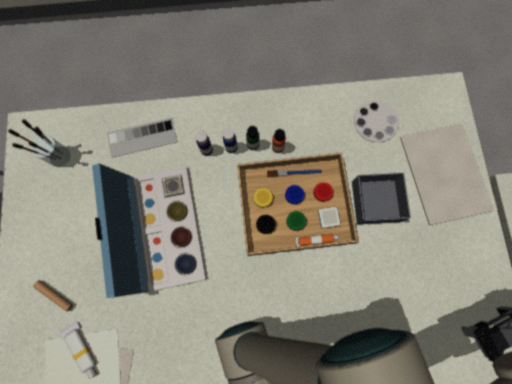

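View pics/scene0.png

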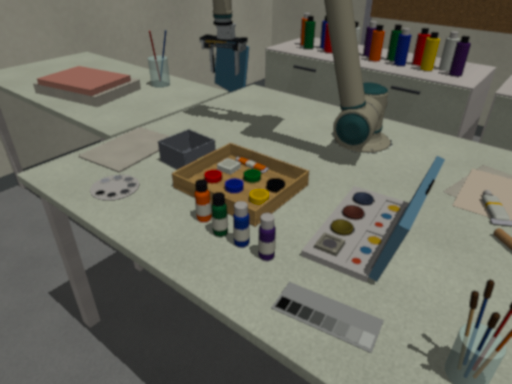

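The top view shows spent cakes in all four wells: square (173,186), olive (177,211), brown (181,237) and slate (186,264). In the crate are yellow (263,198), blue (295,194), red (324,191), black (265,224), green (297,221) and white (330,218). The bin is at (382,198) and the bottles are at about (205–280,145). The scene view agrees.

```bash
cat > h.py <<'E'
from cell import r
import cv2,numpy as np
from scipy.spatial.transform import Rotation as Rn
def cam(name):
    s=r.get_state(); im=r.get_image(name)
    if name=="wrist":
        T=np.eye(4); T[:3,:3]=Rn.from_rotvec(s["ee_rot"]).as_matrix(); T[:3,3]=s["position"]
        M=T@im["hand_eye"]; im["C"]=M[:3,3]; im["W"]=M[:3,:3]
    else: im["W"]=im["R"].T; im["C"]=-im["R"].T@im["t"]
    return im
def onplane(im,uv,z):
    uv=np.atleast_2d(np.float64(uv)); K=im["intrinsics"]
    d=np.c_[(uv-K[:2,2])/[K[0,0],K[1,1]],np.ones(len(uv))]@im["W"].T
    return (im["C"]+d*((z-im["C"][2])/d[:,2])[:,None])[:,:2]
def proj(im,X):
    c=(np.atleast_2d(X)-im["C"])@im["W"]; K=im["intrinsics"]
    return c[:,:2]/c[:,2:]*[K[0,0],K[1,1]]+K[:2,2]
def cloud(im):
    d=im["range_z"]; v,u=np.mgrid[:d.shape[0],:d.shape[1]]; K=im["intrinsics"]
    c=np.dstack([(u-K[0,2])/K[0,0]*d,(v-K[1,2])/K[1,1]*d,d])
    return c@im["W"].T+im["C"]
# colour ranges in HSV for the fresh cakes
HSV=dict(red=[(0,150,60),(8,255,255)],yellow=[(22,120,80),(34,255,255)],blue=[(105,120,50),(130,255,255)],
 green=[(50,100,30),(95,255,255)],black=[(0,0,0),(180,255,38)],white=[(0,0,150),(180,50,255)])
def blobs(im,name,mask=None,amin=60):
    h=cv2.cvtColor(im["pixels"],cv2.COLOR_BGR2HSV); m=cv2.inRange(h,*[np.array(x) for x in HSV[name]])
    if name=="red": m|=cv2.inRange(h,np.array((172,150,60)),np.array((180,255,255)))
    if mask is not None: m&=mask
    cs=cv2.findContours(m,cv2.RETR_EXTERNAL,cv2.CHAIN_APPROX_NONE)[0]
    return [c for c in cs if cv2.contourArea(c)>amin]
E
python3 - <<'E'
from h import *
im=cam("top"); P=cloud(im)
h=cv2.cvtColor(im["pixels"],cv2.COLOR_BGR2HSV)
pts=dict(sq=(173,186),ol=(177,211),br=(181,237),sl=(186,264),yellow=(263,198),blue=(295,194),red=(324,191),black=(265,224),green=(297,221),white=(330,218),bin=(382,198))
for k,(u,v) in pts.items():
    print(k,onplane(im,(u,v),.028).round(3),P[v,u].round(3),h[v,u])
for k,c in dict(box=[(142,168),(187,166),(206,279),(150,290)],crate=[(239,164),(343,154),(357,244),(248,253)]).items():
    print(k,onplane(im,c,.02 if k=="box" else .055).round(3).tolist())
print("binrim",onplane(im,[(357,176),(404,174),(409,219),(357,223)],.08).round(3).tolist())
print("bottles",[P[v,u].round(3).tolist() for u,v in [(205,137),(230,134),(252,130),(279,134)]])
print("lid tab",P[229,99], Rn.from_rotvec(r.get_state()["ee_rot"]).as_matrix().round(2).tolist())
E
```

```text
sq [[0.653 0.229]] [0.655 0.23  0.022] [ 5 20 78]
ol [[0.573 0.22 ]] [0.575 0.222 0.018] [ 25 138  74]
br [[0.492 0.211]] [0.493 0.213 0.019] [  4 129  69]
sl [[0.41 0.2 ]] [0.41  0.202 0.017] [107  78  59]
yellow [[ 0.588 -0.048]] [ 0.587 -0.048  0.03 ] [ 21 185 168]
blue [[ 0.591 -0.148]] [ 0.59  -0.148  0.031] [117 216  86]
red [[ 0.591 -0.239]] [ 0.591 -0.239  0.029] [  0 218 124]
black [[ 0.506 -0.046]] [ 0.506 -0.046  0.033] [10 55 14]
green [[ 0.506 -0.144]] [ 0.506 -0.144  0.031] [ 66 182  63]
white [[ 0.505 -0.246]] [ 0.505 -0.245  0.031] [ 23  26 167]
bin [[ 0.552 -0.415]] [ 0.556 -0.422  0.006] [120   8  92]
box [[0.724, 0.326], [0.717, 0.183], [0.361, 0.145], [0.345, 0.312]]
crate [[0.696, 0.016], [0.697, -0.309], [0.417, -0.308], [0.422, 0.013]]
binrim [[0.616, -0.333], [0.609, -0.475], [0.473, -0.464], [0.476, -0.311]]
bottles [[0.768, 0.108, 0.122], [0.769, 0.033, 0.124], [0.776, -0.033, 0.123], [0.756, -0.111, 0.122]]
lid tab [0.51171314 0.39194832 0.18976545] [[0.94, 0.34, -0.0], [0.34, -0.94, 0.0], [0.0, -0.0, -1.0]]
```

Request:
{"fn": "drive_tool", "kwargs": {
  "steps": [
    [1, 0, 0, -1, 0, 0, 1],
    [1, 0, 0, -1, 0, 0, 1],
    [1, 0, 0, -1, 0, 0, 1],
    [1, 0, 0, -1, 0, 0, 0.5],
    [1, 0, 0, -1, 0, 0, 0]
  ]
}}

```text
clock: 0.78
position: [0.1975, -0.5398, 0.2716]
ee_rot: [-3.141, -0.001, 0.0]
contact_force: [-0.3, -0.5, -1.0]
width: 0.094
finger_force: 0.0
```

Request:
{"fn": "drive_tool", "kwargs": {
  "steps": [
    [1, 0.9, -1, 0, 0, 0, 0],
    [1, 0.9, -1, 0, 0, 0, 0],
    [1, 0.9, -1, 0, 0, 0, 0],
    [1, 0.9, -1, 0, 0, 0, 0],
    [1, 0.9, -1, 0, 0, 0, 0]
  ]
}}

```text
clock: 1.4
position: [0.288, -0.4391, 0.271]
ee_rot: [-3.141, -0.001, 0.0]
contact_force: [0.5, 0.5, 0.1]
width: 0.0942
finger_force: 0.0
```

Request:
{"fn": "drive_tool", "kwargs": {
  "steps": [
    [1, 0.9, -1, 0, 0, 0, 0],
    [1, 0.9, -1, 0, 0, 0, 0],
    [1, 0.9, -1, 0, 0, 0, 0],
    [1, 0.9, -1, 0, 0, 0, 0],
    [1, 0.9, -1, 0, 0, 0, 0]
  ]
}}

```text
clock: 2.02
position: [0.3778, -0.339, 0.271]
ee_rot: [-3.141, -0.001, 0.001]
contact_force: [-0.5, -1.1, 0.1]
width: 0.094
finger_force: 0.0
```

Request:
{"fn": "drive_tool", "kwargs": {
  "steps": [
    [1, 0.9, -1, 0, 0, 0, 0],
    [1, 0.9, -1, 0, 0, 0, 0],
    [1, 0.9, -1, 0, 0, 0, 0],
    [1, 0.9, -1, 0, 0, 0, 0],
    [1, 0.9, -1, 0, 0, 0, 0]
  ]
}}

```text
clock: 2.65
position: [0.4677, -0.239, 0.2709]
ee_rot: [-3.141, -0.001, 0.001]
contact_force: [-0.5, -0.2, -0.2]
width: 0.0938
finger_force: 0.0
```

Request:
{"fn": "drive_tool", "kwargs": {
  "steps": [
    [1, 0.9, -1, 0, 0, 0, 0],
    [1, 0.9, -1, 0, 0, 0, 0],
    [1, 0.0, -1, 0, 0, 0, 0],
    [1, 0.0, -1, 0, 0, 0, 0],
    [1, 0, -1, 0, 0, 0, 0]
  ]
}}

```text
clock: 3.28
position: [0.5025, -0.1386, 0.2714]
ee_rot: [3.141, 0.001, -0.0]
contact_force: [0.1, 0.1, 0.7]
width: 0.094
finger_force: 0.0
```

Tracking is exact. Next I'll take a wrist view over the crate.

```bash
python3 - <<'E'
from h import *
im=cam("wrist"); cv2.imwrite("pics/w1.png",im["pixels"]); np.savez("w1.npz",**im)
print(im["C"],im["W"].round(3).tolist(),im["intrinsics"][0])
uv=proj(im,[(0.588,-.048,.028),(.591,-.148,.028),(.591,-.239,.028),(.505,-.246,.028),(.506,-.046,.028)]);print(uv.round())
E
```

```text
[ 0.58280786 -0.14013816  0.484971  ] [[0.0, -0.96, -0.279], [-1.0, -0.0, -0.0], [0.0, 0.279, -0.96]] [270.9958885    0.         257.76470444]
[[201. 110.]
 [263. 108.]
 [319. 108.]
 [320. 161.]
 [202. 160.]]
```

View pics/w1.png

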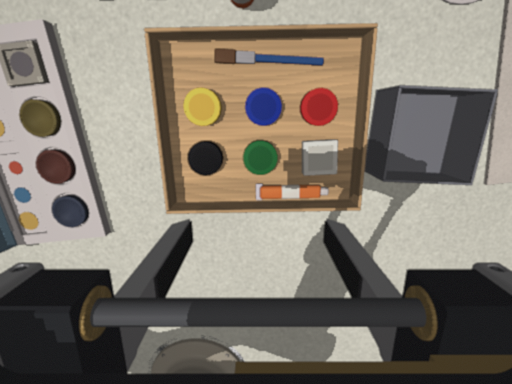

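The wrist view shows the crate cakes at yellow (202,106), blue (264,106), red (320,106), black (206,158), green (262,157) and white (320,157). The spent cakes are at left: square (22,63), olive (40,118), brown (55,166) and slate (70,211).

```bash
cat >> h.py <<'E'
def rim(im,uv,z,rad,dark=False,n=72):
    """centre of a disc's outline: strongest colour edge along rays from a guess, circle fitted on plane z"""
    g=cv2.GaussianBlur(im["pixels"],(3,3),0).astype(np.float32)
    c=onplane(im,uv,z)[0]
    for _ in range(3):
        a=np.linspace(0,2*np.pi,n,endpoint=False); rr=np.arange(rad-.010,rad+.010,.0005)
        X=np.dstack([c[0]+rr*np.cos(a)[:,None],c[1]+rr*np.sin(a)[:,None],np.full((n,len(rr)),z)])
        p=proj(im,X.reshape(-1,3)).reshape(n,-1,2).astype(np.float32)
        s=cv2.remap(g,p[...,0],p[...,1],cv2.INTER_LINEAR)
        d=np.linalg.norm(s[:,4:]-s[:,:-4],axis=2); rb=rr[2:-2][d.argmax(1)]
        E=c+np.c_[rb*np.cos(a),rb*np.sin(a)]
        k=np.ones(n,bool)
        for _ in range(3):
            A=np.c_[2*E[k],np.ones(k.sum())]; s_=np.linalg.lstsq(A,(E[k]**2).sum(1),rcond=None)[0]
            c2=s_[:2]; R_=np.sqrt(s_[2]+c2@c2); e=np.abs(np.linalg.norm(E-c2,axis=1)-R_); k=e<max(.0015,1.5*np.median(e))
        c=c2
    return c,R_,k.sum()
E
python3 - <<'E'
from h import *
D={}
for n,pts in dict(w1=dict(ol=(40,118),br=(55,166),sl=(70,211),yellow=(202,106),blue=(264,106),red=(320,106)),
  top0=dict(ol=(177,211),br=(181,237),sl=(186,264),yellow=(263,198),blue=(295,194),red=(324,191))).items():
    im=dict(np.load(n+".npz"))
    if n=="top0": im["W"]=im["R"].T; im["C"]=-im["R"].T@im["t"]
    for k,uv in pts.items():
        c,R,q=rim(im,uv,.028,.030); print(n,k,c.round(4),R.round(4),q)
im=dict(np.load("w1.npz"))
h=cv2.cvtColor(im["pixels"],cv2.COLOR_BGR2HSV)
m=np.zeros(h.shape[:2],np.uint8); m[130:182,292:350]=1
w=((h[...,1]<60)&(m>0)).astype(np.uint8)
cs=max(cv2.findContours(w,0,cv2.CHAIN_APPROX_NONE)[0],key=cv2.contourArea)
xy=onplane(im,cs[:,0],.028).astype(np.float32); print("white",cv2.minAreaRect(xy*1000))
# crate and box edges via clicks
print("crate inner", onplane(im,[(148,29),(377,24),(361,212),(167,214)],.055).round(3).tolist())
print("bin", onplane(im,[(396,85),(494,91),(474,184),(371,180)],.08).round(3).tolist())
E
```

```text
w1 ol [0.5759 0.2141] 0.0328 60
w1 br [0.4956 0.2056] 0.0327 53
w1 sl [0.4151 0.1967] 0.0326 60
w1 yellow [ 0.5928 -0.0493] 0.0291 71
w1 blue [ 0.5927 -0.149 ] 0.0296 65
w1 red [ 0.5923 -0.2379] 0.0303 71
top0 ol [0.5732 0.2201] 0.032 57
top0 br [0.4925 0.2114] 0.0315 61
top0 sl [0.4108 0.2027] 0.0319 52
top0 yellow [ 0.5925 -0.0466] 0.0287 70
top0 blue [ 0.5894 -0.1461] 0.0307 66
top0 red [ 0.5887 -0.2358] 0.0312 63
white ((510.6833801269531, -244.88250732421875), (59.38479232788086, 59.954200744628906), 3.0956385135650635)
crate inner [[0.696, 0.014], [0.703, -0.307], [0.422, -0.315], [0.419, 0.013]]
bin [[0.62, -0.333], [0.613, -0.472], [0.478, -0.474], [0.484, -0.314]]
```

Request:
{"fn": "drive_tool", "kwargs": {
  "steps": [
    [1, -0.5, -1, 0, 0, 0, 0],
    [1, 0, -1, 0, 0, 0, 0],
    [1, 0, -1, 0, 0, 0, 0],
    [1, 0, -1, 0, 0, 0, 0],
    [1, 0, -1, 0, 0, 0, 0]
  ]
}}

```text
clock: 3.95
position: [0.493, -0.0384, 0.2714]
ee_rot: [3.142, 0.001, 0.001]
contact_force: [-0.6, 0.4, 0.1]
width: 0.0942
finger_force: 0.0
```

Request:
{"fn": "drive_tool", "kwargs": {
  "steps": [
    [1, 0, -1, 0, 0, 0, 0],
    [1, 0, -1, 0, 0, 0, 0],
    [1, 0, -1, 0, 0, 0, 0],
    [1, 0, -1, 0, 0, 0, 0],
    [1, 0, -1, 0, 0, 0, 0]
  ]
}}

```text
clock: 4.58
position: [0.4928, 0.0615, 0.2714]
ee_rot: [-3.142, -0.001, -0.001]
contact_force: [0.0, 0.1, -1.0]
width: 0.0939
finger_force: 0.0
```

Request:
{"fn": "drive_tool", "kwargs": {
  "steps": [
    [1, 0, -1, 0, 0, 0, 0],
    [1, 0, -1, 0, 0, 0, 0],
    [1, 0, -1, 0, 0, 0, 0],
    [1, 0, -1, 0, 0, 0, 0],
    [1, 0, -1, 0, 0, 0, 0]
  ]
}}

```text
clock: 5.2
position: [0.4926, 0.1615, 0.2713]
ee_rot: [-3.141, -0.001, -0.0]
contact_force: [0.7, 0.1, 0.5]
width: 0.0938
finger_force: 0.0
```

Request:
{"fn": "drive_tool", "kwargs": {
  "steps": [
    [1, 0, -1, 0.5, 0, 0, 0],
    [1, 0, -1, 0.5, 0, 0, 0],
    [1, 0, 0, 0, 0, 0, 0]
  ]
}}

```text
clock: 5.58
position: [0.492, 0.2014, 0.2502]
ee_rot: [3.141, 0.005, -0.003]
contact_force: [-0.8, -0.0, -0.9]
width: 0.0942
finger_force: 0.0
```

```bash
python3 - <<'E'
from h import *
im=cam("wrist"); cv2.imwrite("pics/w2.png",im["pixels"]); np.savez("w2.npz",**im)
print(im["C"])
for k,x in dict(ol=(.5745,.217),br=(.494,.2085),sl=(.413,.200)).items():
    c,R,q=rim(im,proj(im,[(*x,.028)])[0],.028,.030); print(k,c.round(4),R.round(4),q)
    c,R,q=rim(im,proj(im,[(*c,.02)])[0],.02,.034); print(k,c.round(4),R.round(4),q)
    print(proj(im,[(*x,.028)])[0])
E
```

```text
[0.57270393 0.20015119 0.46361839]
ol [0.5757 0.2198] 0.0325 50
ol [0.5756 0.2203] 0.0331 50
[246.72083519 111.22325346]
br [0.4948 0.2109] 0.0312 61
br [0.4933 0.2111] 0.0317 61
[252.38892742 162.93682764]
sl [0.4144 0.2017] 0.0315 65
sl [0.4116 0.2019] 0.0322 64
[257.50254128 209.87344342]
```

View pics/w2.png

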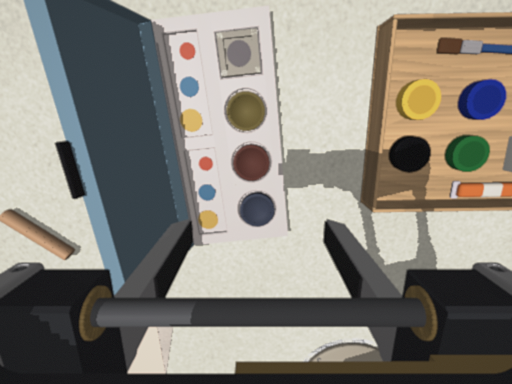

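The wells are clear: slate (257,209), brown (252,161), olive (246,110) and square (239,52). The lid is at left, open. I'll start with slate.

Request:
{"fn": "drive_tool", "kwargs": {
  "steps": [
    [1, -1, 0, 1, 0, 0, 0],
    [1, -1, 0, 1, 0, 0, 0],
    [1, -1, 0, 1, 0, 0, 0],
    [1, -1, 0, 1, 0, 0, 0],
    [1, 0, 0, 1, 0, 0, 0]
  ]
}}

```text
clock: 6.25
position: [0.4119, 0.1994, 0.1513]
ee_rot: [3.141, 0.001, 0.001]
contact_force: [-0.8, -0.3, 0.9]
width: 0.0942
finger_force: 0.0
```

Request:
{"fn": "drive_tool", "kwargs": {
  "steps": [
    [1, 0, 0, 1, 0, 0, 0],
    [1, 0, 0, 1, 0, 0, 0],
    [1, 0, 0, 1, 0, 0, 0],
    [1, 0, 0, 1, 0, 0, 0],
    [1, 0, 0, 1, 0, 0, 0]
  ]
}}

```text
clock: 6.88
position: [0.4137, 0.1995, 0.0512]
ee_rot: [3.141, -0.0, 0.002]
contact_force: [0.6, 1.1, 0.2]
width: 0.0944
finger_force: 0.0
```

Request:
{"fn": "drive_tool", "kwargs": {
  "steps": [
    [1, 0, 0, 1, 0, 0, 0],
    [1, 0, 0, 0.3, 0, 0, 0],
    [1, 0, 0, 0, 0, 0, 0]
  ]
}}

```text
clock: 7.25
position: [0.4133, 0.1998, 0.0255]
ee_rot: [3.141, 0.001, 0.0]
contact_force: [0.5, 0.4, 1.1]
width: 0.0944
finger_force: 0.0
```

Request:
{"fn": "drive_tool", "kwargs": {
  "steps": [
    [1, 0, -0.1, 0.15, 0, 0, 0],
    [-1, 0, 0, 0, 0, 0, 0],
    [-1, 0, 0, 0, 0, 0, 0],
    [-1, 0, 0, 0, 0, 0, 0],
    [-1, 0, 0, 0, 0, 0, 0]
  ]
}}

```text
clock: 7.88
position: [0.413, 0.2022, 0.0223]
ee_rot: [3.142, 0.001, 0.0]
contact_force: [-0.3, -0.8, -0.1]
width: 0.0576
finger_force: 0.0
```

Request:
{"fn": "drive_tool", "kwargs": {
  "steps": [
    [-1, 0, 0, 0, 0, 0, 0],
    [-1, 0, 0, -1, 0, 0, 0],
    [-1, 0, 0, -1, 0, 0, 0],
    [-1, 0, 0, -1, 0, 0, 0],
    [-1, 0, 0, -1, 0, 0, 0]
  ]
}}

```text
clock: 8.5
position: [0.4129, 0.2021, 0.1028]
ee_rot: [3.141, 0.001, -0.0]
contact_force: [0.1, -0.6, -0.0]
width: 0.0072
finger_force: 0.0
```

```bash
python3 - <<'E'
from h import *
im=cam("wrist"); cv2.imwrite("pics/w3.png",im["pixels"]); P=cloud(im)
for x in [(.4130,.202),(.412,.228),(.412,.242),(.4935,.2112),(.452,.206),(.452,.19),(.412,.160),(.47,.211),(.5,.19)]:
    u,v=proj(im,[(*x,.025)])[0].round().astype(int); 
    print(x,(u,v),P[v,u].round(4) if 0<=u<512 and 0<=v<384 else None)
P=cloud(dict(np.load("w2.npz"),C=np.load("w2.npz")["C"]));im=dict(np.load("w2.npz"))
for x in [(.412,.202),(.412,.228),(.412,.242),(.4935,.2112),(.452,.206),(.6,.13)]:
    u,v=proj(im,[(*x,.025)])[0].round().astype(int);print(x,P[v,u].round(4))
E
```

```text
(0.413, 0.202) (np.int64(256), np.int64(188)) [0.4108 0.2026 0.0174]
(0.412, 0.228) (np.int64(233), np.int64(189)) [0.4125 0.2279 0.0278]
(0.412, 0.242) (np.int64(221), np.int64(189)) [0.4101 0.2424 0.0191]
(0.4935, 0.2112) (np.int64(247), np.int64(113)) [0.4932 0.212  0.0186]
(0.452, 0.206) (np.int64(253), np.int64(153)) [0.4513 0.2058 0.0204]
(0.452, 0.19) (np.int64(268), np.int64(153)) [0.4512 0.1894 0.0198]
(0.412, 0.16) (np.int64(294), np.int64(189)) [0.4106 0.1595 0.0208]
(0.47, 0.211) (np.int64(248), np.int64(136)) [0.47   0.2108 0.0269]
(0.5, 0.19) (np.int64(268), np.int64(106)) [0.5001 0.1901 0.0256]
(0.412, 0.202) [0.4095 0.2026 0.0191]
(0.412, 0.228) [0.4129 0.2282 0.0285]
(0.412, 0.242) [0.4097 0.2426 0.0199]
(0.4935, 0.2112) [0.4923 0.211  0.0192]
(0.452, 0.206) [0.4517 0.206  0.0213]
(0.6, 0.13) [6.015e-01 1.255e-01 2.000e-04]
```

View pics/w3.png

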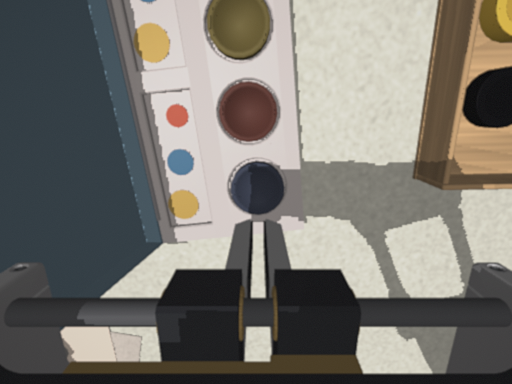

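```bash
python3 - <<'E'
from h import *
im=cam("wrist"); T=r.get_state()["position"]; print(T,proj(im,[T]))
d=im["range_z"]; P=cloud(im)
for v in range(205,262,6): print(v,[(u,P[v,u].round(3).tolist()) for u in (244,258,273)])
c,R,q=rim(im,(256,188),.028,.030); print(c,R,q); c,R,q=rim(im,(247,113),.028,.030); print(c,R,q)
E
```

```text
[0.41472339 0.20270474 0.10403375] [[256.01127208 212.28761955]]
205 [(244, [0.395, 0.217, 0.026]), (258, [0.393, 0.201, 0.022]), (273, [0.395, 0.184, 0.027])]
211 [(244, [0.388, 0.217, 0.028]), (258, [0.388, 0.201, 0.028]), (273, [0.385, 0.183, 0.02])]
217 [(244, [0.378, 0.218, 0.02]), (258, [0.378, 0.201, 0.02]), (273, [0.377, 0.183, 0.019])]
223 [(244, [0.423, 0.211, 0.147]), (258, [0.37, 0.201, 0.02]), (273, [0.424, 0.191, 0.149])]
229 [(244, [0.423, 0.21, 0.157]), (258, [0.363, 0.201, 0.02]), (273, [0.423, 0.191, 0.158])]
235 [(244, [0.424, 0.21, 0.168]), (258, [0.345, 0.201, 0.0]), (273, [0.423, 0.192, 0.166])]
241 [(244, [0.423, 0.209, 0.175]), (258, [0.337, 0.201, 0.0]), (273, [0.424, 0.192, 0.176])]
247 [(244, [0.423, 0.209, 0.183]), (258, [0.329, 0.201, 0.001]), (273, [0.423, 0.193, 0.183])]
253 [(244, [0.423, 0.208, 0.19]), (258, [0.32, 0.201, 0.001]), (273, [0.423, 0.193, 0.19])]
259 [(244, [0.423, 0.208, 0.195]), (258, [0.311, 0.201, 0.001]), (273, [0.423, 0.193, 0.195])]
[0.41326852 0.20207561] 0.030478799581469943 57
[0.49442781 0.21084913] 0.03220916406574908 46
```

```bash
python3 - <<'E'
from h import *
im=cam("wrist"); s=r.get_state(); T=s["position"]; print(T,s["width"])
P=cloud(im); q=P[190:300].reshape(-1,3); k=(q[:,2]>.06)&(q[:,2]<.2)&(np.abs(q[:,1]-T[1])<.03)
q=q[k]; 
for a in np.arange(.08,.2,.01):
    j=(q[:,2]>=a)&(q[:,2]<a+.01)
    if j.any(): print(a.round(2),j.sum(),q[j].min(0).round(3),q[j].max(0).round(3))
E
```

```text
[0.41372866 0.2023709  0.10285143] 0.00044314253541772523
0.13 5 [0.421 0.197 0.139] [0.423 0.204 0.14 ]
0.14 156 [0.421 0.189 0.14 ] [0.424 0.214 0.15 ]
0.15 231 [0.421 0.189 0.15 ] [0.424 0.214 0.16 ]
0.16 275 [0.421 0.189 0.16 ] [0.424 0.214 0.17 ]
0.17 336 [0.421 0.188 0.17 ] [0.424 0.214 0.18 ]
0.18 398 [0.421 0.188 0.18 ] [0.424 0.214 0.19 ]
0.19 502 [0.42  0.188 0.19 ] [0.424 0.214 0.2  ]
```

```bash
python3 - <<'E'
from h import *
for n in("scene","top"):
    im=cam(n); P=cloud(im); q=P.reshape(-1,3); k=(np.abs(q[:,0]-.414)<.03)&(np.abs(q[:,1]-.2024)<.03)&(q[:,2]>.04)
    print(n,k.sum(),np.sort(q[k][:,2])[:15].round(3))
    if n=="scene": cv2.imwrite("pics/s4.png",cv2.resize(im["pixels"][80:300,230:480],None,fx=2.6,fy=2.6)); print(proj(im,[(.414,.2024,.103),(.414,.2024,.14)]))
E
```

```text
scene 1735 [0.135 0.137 0.139 0.139 0.14  0.141 0.142 0.143 0.143 0.143 0.143 0.143
 0.144 0.145 0.145]
[[366.42569116 174.38377827]
 [368.45013521 162.97170237]]
top 1506 [0.15  0.151 0.152 0.152 0.155 0.163 0.164 0.167 0.167 0.169 0.17  0.177
 0.177 0.178 0.178]
```

View pics/s4.png

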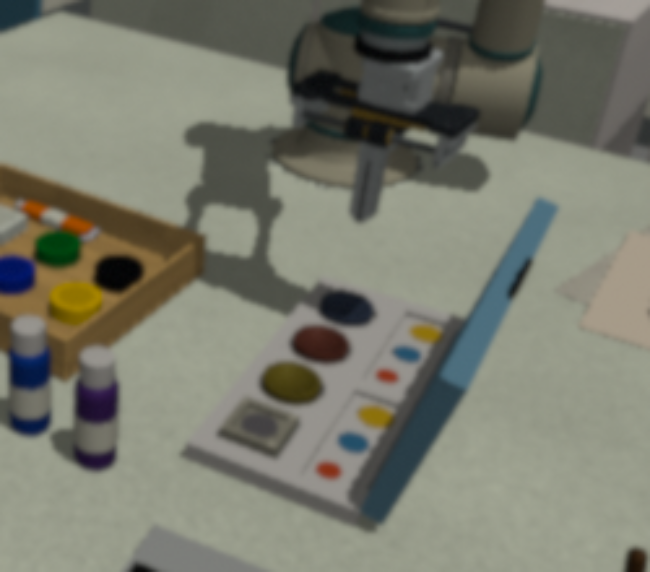

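The picture shows the shut fingertips well above the slate cake. All the cameras put the real fingertips about 36 mm above the reported TCP, which explains the empty grasp. I'll go lower while watching the force.

Request:
{"fn": "drive_tool", "kwargs": {
  "steps": [
    [0.7, 0, 0, 0, 0, 0, 0],
    [0.7, 0, 0, 0, 0, 0, 0],
    [0.7, 0, 0, 0, 0, 0, 0],
    [0.7, 0, 0, 0.5, 0, 0, 0],
    [0.7, 0, 0, 0.5, 0, 0, 0]
  ]
}}

```text
clock: 9.38
position: [0.4127, 0.202, 0.0814]
ee_rot: [3.141, 0.001, -0.001]
contact_force: [-0.2, -0.6, 0.4]
width: 0.0473
finger_force: 0.0
```

Request:
{"fn": "drive_tool", "kwargs": {
  "steps": [
    [0.7, 0, 0, 1, 0, 0, 0],
    [0.7, 0, 0, 1, 0, 0, 0],
    [0.7, 0, 0, 1, 0, 0, 0],
    [0.7, 0, 0, 1, 0, 0, 0],
    [0.7, 0, 0, 0.5, 0, 0, 0]
  ]
}}

```text
clock: 10.0
position: [0.4119, 0.2017, -0.0093]
ee_rot: [3.141, 0.001, -0.004]
contact_force: [0.7, -0.2, 0.6]
width: 0.0796
finger_force: 0.0
```

Request:
{"fn": "drive_tool", "kwargs": {
  "steps": [
    [0.7, 0, 0, 0.1, 0, 0, 0],
    [0.7, 0, 0, 0, 0, 0, 0]
  ]
}}

```text
clock: 10.25
position: [0.4134, 0.2022, -0.0095]
ee_rot: [-3.141, -0.001, -0.001]
contact_force: [0.2, 0.6, 0.5]
width: 0.0802
finger_force: 0.0
```

Request:
{"fn": "drive_tool", "kwargs": {
  "steps": [
    [0.7, 0, 0, 0.1, 0, 0, 0],
    [0.7, 0, 0, 0, 0, 0, 0]
  ]
}}

```text
clock: 10.5
position: [0.4133, 0.2022, -0.0114]
ee_rot: [-3.141, -0.001, -0.001]
contact_force: [-0.8, -0.2, -0.6]
width: 0.0795
finger_force: 0.0
```

Request:
{"fn": "drive_tool", "kwargs": {
  "steps": [
    [0.7, 0, 0, 0.1, 0, 0, 0],
    [0.7, 0, 0, 0, 0, 0, 0]
  ]
}}

```text
clock: 10.75
position: [0.4129, 0.2021, -0.0138]
ee_rot: [3.141, 0.001, -0.0]
contact_force: [0.3, -0.2, 0.3]
width: 0.0801
finger_force: 0.0
```

Request:
{"fn": "drive_tool", "kwargs": {
  "steps": [
    [-1, 0, 0, 0, 0, 0, 0],
    [-1, 0, 0, 0, 0, 0, 0],
    [-1, 0, 0, 0, 0, 0, 0],
    [-1, 0, 0, 0, 0, 0, 0],
    [-1, 0, 0, 0, 0, 0, 0]
  ]
}}

```text
clock: 11.38
position: [0.413, 0.2021, -0.0138]
ee_rot: [3.142, 0.001, 0.0]
contact_force: [0.1, 1.2, 0.6]
width: 0.0591
finger_force: 30.0
```

Request:
{"fn": "drive_tool", "kwargs": {
  "steps": [
    [-1, 0, 0, -0.5, 0, 0, 0],
    [-1, 0, 0, -1, 0, 0, 0],
    [-1, 0, 0, -1, 0, 0, 0],
    [-1, 0.27, 1, -1, 0, 0, 0],
    [-1, 0.27, 1, -1, 0, 0, 0]
  ]
}}

```text
clock: 12.0
position: [0.4239, 0.1618, 0.0775]
ee_rot: [-3.142, -0.003, -0.001]
contact_force: [0.6, 0.8, -0.8]
width: 0.0591
finger_force: 30.0
```

Request:
{"fn": "drive_tool", "kwargs": {
  "steps": [
    [-1, 0.27, 1, -1, 0, 0, 0],
    [-1, 0.27, 1, -0.5, 0, 0, 0],
    [-1, 0.27, 1, 0, 0, 0, 0],
    [-1, 0.27, 1, 0, 0, 0, 0],
    [-1, 0.27, 1, 0, 0, 0, 0]
  ]
}}

```text
clock: 12.62
position: [0.451, 0.0615, 0.1069]
ee_rot: [3.142, 0.001, 0.001]
contact_force: [-0.7, -0.2, -0.2]
width: 0.0589
finger_force: 30.0
```

Request:
{"fn": "drive_tool", "kwargs": {
  "steps": [
    [-1, 0.27, 1, 0, 0, 0, 0],
    [-1, 0.27, 1, 0, 0, 0, 0],
    [-1, 0.27, 1, 0, 0, 0, 0],
    [-1, 0.27, 1, 0, 0, 0, 0],
    [-1, 0.27, 1, 0, 0, 0, 0]
  ]
}}

```text
clock: 13.25
position: [0.4781, -0.0385, 0.1069]
ee_rot: [3.141, 0.001, 0.001]
contact_force: [-0.2, 0.5, -0.3]
width: 0.0591
finger_force: 30.0
```

Request:
{"fn": "drive_tool", "kwargs": {
  "steps": [
    [-1, 0.27, 1, 0, 0, 0, 0],
    [-1, 0.27, 1, 0, 0, 0, 0],
    [-1, 0.27, 1, 0, 0, 0, 0],
    [-1, 0.27, 1, 0, 0, 0, 0],
    [-1, 0.27, 1, 0, 0, 0, 0]
  ]
}}

```text
clock: 13.88
position: [0.5054, -0.1391, 0.1062]
ee_rot: [3.142, 0.001, 0.0]
contact_force: [-0.3, 0.3, -0.3]
width: 0.0592
finger_force: 30.0
```

Request:
{"fn": "drive_tool", "kwargs": {
  "steps": [
    [-1, 0.27, 1, 0, 0, 0, 0],
    [-1, 0.27, 1, 0, 0, 0, 0],
    [-1, 0.27, 1, 0, 0, 0, 0],
    [-1, 0.27, 1, 0, 0, 0, 0],
    [-1, 0.27, 1, 0, 0, 0, 0]
  ]
}}

```text
clock: 14.5
position: [0.5325, -0.2391, 0.1062]
ee_rot: [3.142, 0.001, 0.0]
contact_force: [1.0, 0.6, -0.8]
width: 0.0592
finger_force: 30.0
```

Request:
{"fn": "drive_tool", "kwargs": {
  "steps": [
    [-1, 0.27, 1, 0, 0, 0, 0],
    [-1, 0.27, 1, 0, 0, 0, 0],
    [-1, 0.27, 1, 0, 0, 0, 0],
    [-1, 0.27, 1, 0, 0, 0, 0],
    [-1, 0.27, 1, 0, 0, 0, 0]
  ]
}}

```text
clock: 15.12
position: [0.5596, -0.3391, 0.1062]
ee_rot: [3.142, 0.001, 0.0]
contact_force: [-0.1, 0.1, -1.1]
width: 0.0589
finger_force: 30.0
```

Request:
{"fn": "drive_tool", "kwargs": {
  "steps": [
    [-1, 0.27, 1, 0, 0, 0, 0],
    [-1, 0.27, 1, 0, 0, 0, 0],
    [-1, 0.27, 1, 0, 0, 0, 0],
    [-1, 0, 0, 0, 0, 0, 0]
  ]
}}

```text
clock: 15.62
position: [0.5757, -0.3995, 0.1058]
ee_rot: [3.141, -0.001, 0.0]
contact_force: [0.4, -0.3, -1.0]
width: 0.0594
finger_force: 30.0
```

Request:
{"fn": "drive_tool", "kwargs": {
  "steps": [
    [-1, 0, 0, 1, 0, 0, 0],
    [-1, 0, 0, 1, 0, 0, 0],
    [-1, 0, 0, 1, 0, 0, 0],
    [-1, 0, 0, 0.8, 0, 0, 0],
    [0.6, 0, 0, 0, 0, 0, 0]
  ]
}}

```text
clock: 16.25
position: [0.5746, -0.3966, 0.0289]
ee_rot: [-3.14, -0.002, 0.004]
contact_force: [-0.2, -0.5, 0.0]
width: 0.0659
finger_force: 0.0
```

Request:
{"fn": "drive_tool", "kwargs": {
  "steps": [
    [0.6, 0, 0, 0, 0, 0, 0],
    [0.6, 0, 0, 0, 0, 0, 0],
    [0.6, 0, 0, -1, 0, 0, 0],
    [0.6, 0, 0, -1, 0, 0, 0]
  ]
}}

```text
clock: 16.75
position: [0.5757, -0.3979, 0.0714]
ee_rot: [3.141, 0.001, 0.001]
contact_force: [0.7, 0.3, 0.2]
width: 0.0753
finger_force: 0.0
```

```bash
cat > chk.py <<'E'
from h import *
im=cam("top"); P=cloud(im); s=r.get_state(); print(s["clock"],s["position"].round(4),s["width"])
box=np.zeros(im["pixels"].shape[:2],np.uint8)
box[(P[...,2]<.05)&(P[...,0]>.36)&(P[...,0]<.72)&(P[...,1]<.27)&(P[...,1]>-.32)]=255
for n in HSV:
    for c in blobs(im,n,box,80):
        uv=c[:,0].mean(0); x=onplane(im,uv,.028)[0]
        if n in("black",) and x[1]>.1: continue
        print(n,uv.round(),x.round(3),cv2.contourArea(c))
q=P.reshape(-1,3);k=(abs(q[:,0]-.548)<.06)&(abs(q[:,1]+.4)<.055);q=q[k]
for x0 in(.515,.548,.58):
    print("bin z",x0,[np.median(q[(abs(q[:,0]-x0)<.015)&(abs(q[:,1]-y0)<.012)][:,2]).round(3) for y0 in(-.44,-.42,-.4,-.38,-.36)])
E
python3 chk.py
```

```text
16.8 [ 0.5774 -0.3993  0.0748] 0.07505670377139019
red [323. 191.] [ 0.59  -0.236] 270.0
yellow [263. 197.] [ 0.591 -0.047] 259.0
blue [294. 194.] [ 0.59  -0.146] 232.5
black [263. 222.] [ 0.512 -0.041] 129.5
white [329. 217.] [ 0.51  -0.243] 320.0
white [202. 220.] [0.537 0.145] 8483.0
bin z 0.515 [np.float64(0.518), np.float64(0.524), np.float64(0.515), np.float64(0.004), np.float64(0.004)]
bin z 0.548 [np.float64(0.535), np.float64(0.533), np.float64(0.52), np.float64(0.457), np.float64(0.455)]
bin z 0.58 [np.float64(0.527), np.float64(0.532), np.float64(0.534), np.float64(0.533), np.float64(0.499)]
```

Request:
{"fn": "drive_tool", "kwargs": {
  "steps": [
    [0.6, 0.1, -1, 0, 0, 0, 0],
    [0.6, 0.1, -1, 0, 0, 0, 0],
    [0.6, 0.1, -1, 0, 0, 0, 0],
    [0.6, 0.1, -1, 0, 0, 0, 0],
    [0.6, 0.1, -1, 0, 0, 0, 0]
  ]
}}

```text
clock: 17.42
position: [0.5855, -0.2959, 0.0701]
ee_rot: [-3.141, -0.002, 0.0]
contact_force: [0.9, -0.2, -0.6]
width: 0.0751
finger_force: 0.0
```

Request:
{"fn": "drive_tool", "kwargs": {
  "steps": [
    [0.6, 0.1, -1, 0, 0, 0, 0],
    [0.6, 0.1, -1, 0, 0, 0, 0],
    [0.6, 0.05, -1, 0, 0, 0, 0],
    [0.6, 0, -0.05, 1, 0, 0, 0],
    [0.6, 0, 0, 1, 0, 0, 0]
  ]
}}

```text
clock: 18.05
position: [0.5907, -0.2357, 0.0303]
ee_rot: [3.141, 0.002, 0.001]
contact_force: [-0.5, -0.5, -1.0]
width: 0.0752
finger_force: 0.0
```

Request:
{"fn": "drive_tool", "kwargs": {
  "steps": [
    [0.6, 0, 0, 1, 0, 0, 0],
    [0.6, 0, 0, 1, 0, 0, 0],
    [0.6, 0, 0, 0.3, 0, 0, 0],
    [0.6, 0, 0, 0.15, 0, 0, 0],
    [0.6, 0, 0, 0.15, 0, 0, 0]
  ]
}}

```text
clock: 18.68
position: [0.5911, -0.2369, -0.021]
ee_rot: [3.141, 0.001, 0.002]
contact_force: [-0.1, 0.6, 0.5]
width: 0.0752
finger_force: 0.0
```

Request:
{"fn": "drive_tool", "kwargs": {
  "steps": [
    [-1, 0, 0, 0, 0, 0, 0],
    [-1, 0, 0, 0, 0, 0, 0],
    [-1, 0, 0, 0, 0, 0, 0],
    [-1, 0, 0, -0.5, 0, 0, 0],
    [-1, 0, 0, -1, 0, 0, 0]
  ]
}}

```text
clock: 19.3
position: [0.5896, -0.2363, 0.0081]
ee_rot: [-3.141, -0.001, 0.003]
contact_force: [-0.1, -0.4, 0.1]
width: 0.0594
finger_force: 30.0
```

Request:
{"fn": "drive_tool", "kwargs": {
  "steps": [
    [-1, 0, 0, -1, 0, 0, 0],
    [-1, 0, 0, -1, 0, 0, 0],
    [-1, -0.4, -1, -1, 0, 0, 0],
    [-1, -0.4, -1, -1, 0, 0, 0],
    [-1, -0.4, -1, -0.5, 0, 0, 0]
  ]
}}

```text
clock: 19.92
position: [0.5659, -0.1749, 0.1]
ee_rot: [3.141, 0.002, 0.002]
contact_force: [-0.3, 1.0, -0.3]
width: 0.0593
finger_force: 30.0
```

Request:
{"fn": "drive_tool", "kwargs": {
  "steps": [
    [-1, -0.4, -1, 0, 0, 0, 0],
    [-1, -0.4, -1, 0, 0, 0, 0],
    [-1, -0.4, -1, 0, 0, 0, 0],
    [-1, -0.4, -1, 0, 0, 0, 0],
    [-1, -0.4, -1, 0, 0, 0, 0]
  ]
}}

```text
clock: 20.55
position: [0.5256, -0.0754, 0.098]
ee_rot: [-3.142, -0.001, 0.001]
contact_force: [0.3, -0.1, -0.1]
width: 0.0594
finger_force: 30.0
```

Request:
{"fn": "drive_tool", "kwargs": {
  "steps": [
    [-1, -0.4, -1, 0, 0, 0, 0],
    [-1, -0.4, -1, 0, 0, 0, 0],
    [-1, -0.4, -1, 0, 0, 0, 0],
    [-1, -0.4, -1, 0, 0, 0, 0],
    [-1, -0.4, -1, 0, 0, 0, 0]
  ]
}}

```text
clock: 21.18
position: [0.4856, 0.0245, 0.0983]
ee_rot: [3.142, 0.001, 0.0]
contact_force: [0.0, 0.7, -0.5]
width: 0.0595
finger_force: 30.0
```

Request:
{"fn": "drive_tool", "kwargs": {
  "steps": [
    [-1, -0.8, -0.8, 0, 0, 0, 0],
    [-1, -0.8, -0.8, 0, 0, 0, 0],
    [-1, -0.8, -0.8, 0, 0, 0, 0],
    [-1, -0.8, -0.8, 0, 0, 0, 0],
    [-1, -0.8, -0.8, 0, 0, 0, 0]
  ]
}}

```text
clock: 21.8
position: [0.4048, 0.104, 0.0983]
ee_rot: [3.142, 0.001, 0.0]
contact_force: [-0.2, -0.4, -0.5]
width: 0.0592
finger_force: 30.0
```

```bash
cat > look.py <<'E'
import sys
from h import *
im=cam("wrist"); cv2.imwrite(f"pics/{sys.argv[1]}.png",im["pixels"]); s=r.get_state(); T=s["position"]
print(T.round(4),s["width"],s["finger_force"])
z=T[2]+.036+.013; p=proj(im,[(T[0],T[1],z)])[0]; print("cake px",p)
P=cloud(im); u,v=p.round().astype(int); print("cake top z",P[v,u].round(4), "want",z)
c,R,n=rim(im,p,z,.030); print("held centre minus TCP",(c-T[:2]).round(4),R,n)
for k,x in dict(ol=(.5753,.220),br=(.494,.2112),sl=(.412,.202)).items():
    q=proj(im,[(*x,.02)])[0]
    if 0<q[1]<195: print(k,q.round(),*rim(im,q,.02,.033))
E
python3 look.py w5
```

```text
[0.4018 0.1055 0.0981] 0.05932988185057693 30.00015377998352
cake px [253.24059666 242.39374414]
cake top z [0.4027 0.1056 0.1483] want 0.14708521387439988
held centre minus TCP [ 0.0075 -0.0024] 0.03133149085365513 54
ol [133.  13.] [0.56709248 0.21895442] 0.026032701257597463 52
br [152. 104.] [0.49431318 0.21166209] 0.03261062882997943 60
sl [168. 182.] [0.41431414 0.19980077] 0.03115792002742725 56
```

View pics/w5.png

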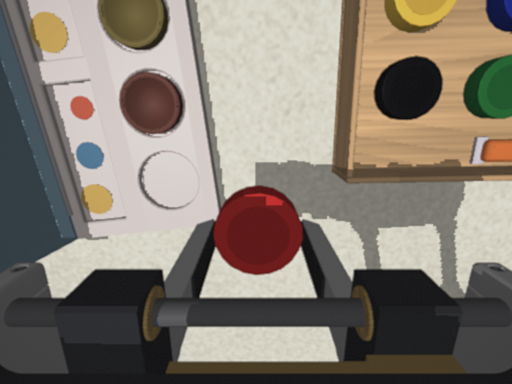

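The picture shows the red cake held at (258,230) and the empty slate well at (169,180).

```bash
cat >> h.py <<'E'
from scipy.optimize import least_squares
def held(im,name,T,z,R=.030):
    """held disc centre: colour contour on the top-face plane, robust fit of a known circle to the near (-x) half"""
    c=max(blobs(im,name,None,300),key=cv2.contourArea)[:,0]; X=onplane(im,c,z); m=X[:,0]<T[0]+.003
    f=least_squares(lambda p:np.linalg.norm(X[m]-p,axis=1)-R,T[:2],loss="soft_l1",f_scale=.0007)
    return f.x-T[:2],m.sum(),np.median(abs(f.fun))
E
python3 - <<'E'
from h import *
HSV["red"]=[(0,120,30),(10,255,255)]
im=cam("wrist"); T=r.get_state()["position"]
print(held(im,"red",T,T[2]+.0495), held(im,"red",T,T[2]+.0495,.0305))
g=cv2.cvtColor(im["pixels"],cv2.COLOR_BGR2GRAY); cv2.imwrite("pics/w5c.png",cv2.resize(im["pixels"][130:280,120:320],None,fx=4,fy=4,interpolation=cv2.INTER_CUBIC))
E
```

```text
(array([ 0.00309099, -0.00050874]), np.int64(120), np.float64(0.0003209256371083727)) (array([ 0.00369858, -0.00051086]), np.int64(120), np.float64(0.0004811932357592936))
```

View pics/w5c.png

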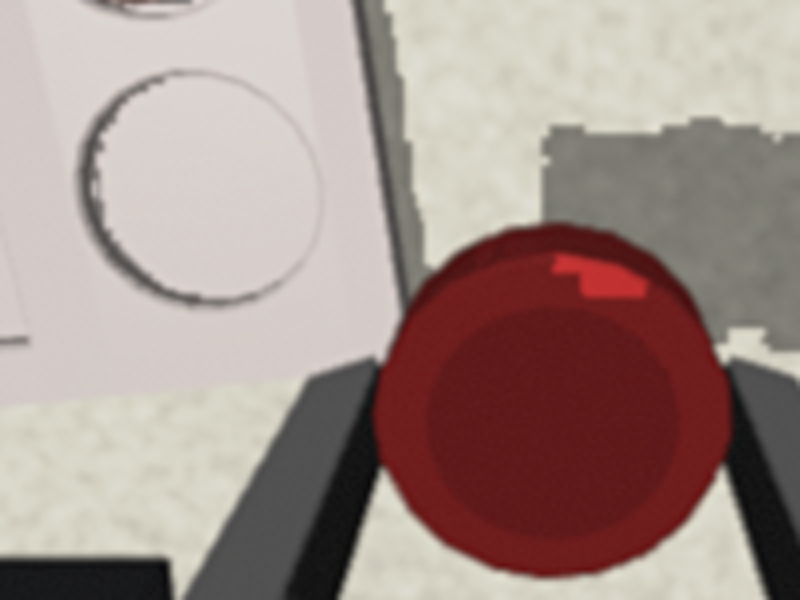

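```bash
python3 - <<'E'
from h import *
HSV["red"]=[(0,120,30),(10,255,255)]
im=cam("wrist"); T=r.get_state()["position"]
print(T,held(im,"red",T,T[2]+.0495))
pts=np.array([(78,185),(200,68),(323,195),(215,307),(100,110),(300,120),(295,275)])/4+[119.6,129.6]
X=onplane(im,pts,.02); f=least_squares(lambda p:np.linalg.norm(X-p,axis=1)-.033,X.mean(0)); print(f.x,f.fun.round(4))
g=onplane(im,(553/4+119.6,423/4+129.6),T[2]+.0485); print("inner",g-T[:2])
E
```

```text
[0.40514966 0.1036627  0.098387  ] (array([ 0.00305286, -0.00083276]), np.int64(120), np.float64(0.00031072927538671954))
[0.4154351 0.1994735] [0.0013 0.0006 0.0001 0.0011 0.001  0.0012 0.0012]
inner [[ 0.00058604 -0.00089724]]
```

Request:
{"fn": "drive_tool", "kwargs": {
  "steps": [
    [-1, 0.33, -1, 0, 0, 0, 0],
    [-1, 0, -1, 0, 0, 0, 0],
    [-1, 0, -1, 0, 0, 0, 0],
    [-1, 0, -1, 0, 0, 0, 0],
    [-1, 0, -0.9, 0, 0, 0, 0]
  ]
}}

```text
clock: 22.58
position: [0.4137, 0.2014, 0.0983]
ee_rot: [3.141, 0.0, 0.002]
contact_force: [-0.6, -0.4, -1.1]
width: 0.0594
finger_force: 30.0
```

Request:
{"fn": "drive_tool", "kwargs": {
  "steps": [
    [-1, 0, 0, 1, 0, 0, 0],
    [-1, 0, 0, 1, 0, 0, 0],
    [-1, 0, 0, 1, 0, 0, 0],
    [-1, 0, 0, 1, 0, 0, 0],
    [-1, 0, 0, 0.9, 0, 0, 0]
  ]
}}

```text
clock: 23.2
position: [0.4137, 0.2007, -0.0004]
ee_rot: [3.141, 0.0, 0.002]
contact_force: [-0.1, -0.3, -0.9]
width: 0.0596
finger_force: 30.0
```

Request:
{"fn": "drive_tool", "kwargs": {
  "steps": [
    [-1, 0, 0, 0.2, 0, 0, 0],
    [-1, 0, 0, 0.1, 0, 0, 0],
    [-1, 0, 0, 0.0, 0, 0, 0]
  ]
}}

```text
clock: 23.58
position: [0.4134, 0.2012, -0.0053]
ee_rot: [-3.141, -0.001, -0.002]
contact_force: [-0.6, -0.4, -0.9]
width: 0.0594
finger_force: 30.0
```

Request:
{"fn": "drive_tool", "kwargs": {
  "steps": [
    [-1, 0, 0, 0.15, 0, 0, 0],
    [-1, 0, 0, 0, 0, 0, 0]
  ]
}}

```text
clock: 23.82
position: [0.4127, 0.2012, -0.0086]
ee_rot: [-3.142, -0.001, -0.001]
contact_force: [0.3, 0.3, -1.2]
width: 0.059
finger_force: 30.0
```

Request:
{"fn": "drive_tool", "kwargs": {
  "steps": [
    [-1, 0, 0, 0.12, 0, 0, 0],
    [-1, 0, 0, 0, 0, 0, 0]
  ]
}}

```text
clock: 24.08
position: [0.4124, 0.2011, -0.0113]
ee_rot: [3.141, 0.001, -0.001]
contact_force: [-0.0, 0.3, -0.3]
width: 0.0595
finger_force: 30.0
```

Request:
{"fn": "drive_tool", "kwargs": {
  "steps": [
    [-1, 0, 0, 0.1, 0, 0, 0],
    [-1, 0, 0, 0, 0, 0, 0]
  ]
}}

```text
clock: 24.32
position: [0.4124, 0.2011, -0.0134]
ee_rot: [3.141, 0.001, -0.001]
contact_force: [-0.6, -0.7, -1.1]
width: 0.0596
finger_force: 30.0
```

Request:
{"fn": "drive_tool", "kwargs": {
  "steps": [
    [0.7, 0, 0, 0, 0, 0, 0],
    [0.7, 0, 0, 0, 0, 0, 0],
    [0.7, 0, 0, 0, 0, 0, 0],
    [0.7, 0, 0, -0.5, 0, 0, 0],
    [0.7, 0, 0, -1, 0, 0, 0]
  ]
}}

```text
clock: 24.95
position: [0.412, 0.201, 0.0171]
ee_rot: [3.141, 0.001, -0.002]
contact_force: [-0.6, -0.4, -0.3]
width: 0.0798
finger_force: 0.0
```

Request:
{"fn": "drive_tool", "kwargs": {
  "steps": [
    [0.7, 1, 0, 0, 0, 0, 0],
    [0.7, 1, -0.2, 0, 0, 0, 0],
    [0.7, 1, -0.2, 0, 0, 0, 0],
    [0.7, 1, -0.1, 0, 0, 0, 0],
    [0.7, 0.1, 0, 1, 0, 0, 0]
  ]
}}

```text
clock: 25.58
position: [0.4997, 0.2119, -0.0026]
ee_rot: [-3.14, -0.0, -0.01]
contact_force: [-0.0, 0.5, -1.0]
width: 0.0799
finger_force: 0.0
```

Request:
{"fn": "drive_tool", "kwargs": {
  "steps": [
    [0.7, 0, 0, 0.5, 0, 0, 0],
    [0.7, 0, 0, 0, 0, 0, 0],
    [-1, 0, 0, 0, 0, 0, 0],
    [-1, 0, 0, 0, 0, 0, 0],
    [-1, 0, 0, 0, 0, 0, 0]
  ]
}}

```text
clock: 26.2
position: [0.4945, 0.2112, -0.0132]
ee_rot: [3.142, 0.001, -0.0]
contact_force: [0.2, -0.5, 0.2]
width: 0.059
finger_force: 30.0
```

Request:
{"fn": "drive_tool", "kwargs": {
  "steps": [
    [-1, 0, 0, 0, 0, 0, 0],
    [-1, 0, 0, -0.5, 0, 0, 0],
    [-1, 0, 0, -1, 0, 0, 0],
    [-1, 0, 0, -1, 0, 0, 0],
    [-1, 0, 1, -1, 0, 0, 0]
  ]
}}

```text
clock: 26.82
position: [0.495, 0.1919, 0.0582]
ee_rot: [-3.141, -0.004, -0.002]
contact_force: [-0.8, -0.5, -0.7]
width: 0.0589
finger_force: 30.0
```

Request:
{"fn": "drive_tool", "kwargs": {
  "steps": [
    [-1, 0.05, 1, -1, 0, 0, 0],
    [-1, 0.05, 1, -1, 0, 0, 0],
    [-1, 0.05, 1, -0.3, 0, 0, 0],
    [-1, 0.05, 1, 0, 0, 0, 0],
    [-1, 0.05, 1, 0, 0, 0, 0]
  ]
}}

```text
clock: 27.45
position: [0.4999, 0.0906, 0.1038]
ee_rot: [3.142, 0.001, 0.002]
contact_force: [-0.7, -0.9, 0.1]
width: 0.0591
finger_force: 30.0
```

Request:
{"fn": "drive_tool", "kwargs": {
  "steps": [
    [-1, 0.05, 1, 0, 0, 0, 0],
    [-1, 0.05, 1, 0, 0, 0, 0],
    [-1, 0.05, 1, 0, 0, 0, 0],
    [-1, 0.05, 1, 0, 0, 0, 0],
    [-1, 0.05, 1, 0, 0, 0, 0]
  ]
}}

```text
clock: 28.08
position: [0.5049, -0.0095, 0.1036]
ee_rot: [3.141, 0.001, 0.001]
contact_force: [0.8, 0.5, -0.3]
width: 0.0587
finger_force: 30.0
```

Request:
{"fn": "drive_tool", "kwargs": {
  "steps": [
    [-1, 0.05, 1, 0, 0, 0, 0],
    [-1, 0.05, 1, 0, 0, 0, 0],
    [-1, 0.05, 1, 0, 0, 0, 0],
    [-1, 0.05, 1, 0, 0, 0, 0],
    [-1, 0.05, 1, 0, 0, 0, 0]
  ]
}}

```text
clock: 28.7
position: [0.51, -0.1098, 0.1032]
ee_rot: [3.141, 0.002, 0.001]
contact_force: [-0.1, 0.5, -0.7]
width: 0.0591
finger_force: 30.0
```

Request:
{"fn": "drive_tool", "kwargs": {
  "steps": [
    [-1, 0.05, 1, 0, 0, 0, 0],
    [-1, 0.05, 1, 0, 0, 0, 0],
    [-1, 0.05, 1, 0, 0, 0, 0],
    [-1, 0.05, 1, 0, 0, 0, 0],
    [-1, 0.05, 1, 0, 0, 0, 0]
  ]
}}

```text
clock: 29.32
position: [0.515, -0.2101, 0.1028]
ee_rot: [3.142, 0.001, -0.0]
contact_force: [-1.1, -0.1, -0.5]
width: 0.0591
finger_force: 30.0
```

Request:
{"fn": "drive_tool", "kwargs": {
  "steps": [
    [-1, 0.05, 1, 0, 0, 0, 0],
    [-1, 0.05, 1, 0, 0, 0, 0],
    [-1, 0.05, 1, 0, 0, 0, 0],
    [-1, 0.05, 1, 0, 0, 0, 0],
    [-1, 0.05, 1, 0, 0, 0, 0]
  ]
}}

```text
clock: 29.95
position: [0.5201, -0.3101, 0.1029]
ee_rot: [3.142, 0.001, 0.0]
contact_force: [-0.2, 0.1, 0.2]
width: 0.0591
finger_force: 30.0
```

Request:
{"fn": "drive_tool", "kwargs": {
  "steps": [
    [-1, 0.05, 1, 0, 0, 0, 0],
    [-1, 0, 1, 0, 0, 0, 0],
    [-1, 0, 1, 0, 0, 0, 0],
    [-1, 0, 1, 0, 0, 0, 0],
    [-1, 0, 0.5, 0.5, 0, 0, 0]
  ]
}}

```text
clock: 30.58
position: [0.5216, -0.4008, 0.0932]
ee_rot: [3.14, -0.0, 0.003]
contact_force: [0.1, -0.5, -0.0]
width: 0.059
finger_force: 30.0
```

Request:
{"fn": "drive_tool", "kwargs": {
  "steps": [
    [-1, 0, 0, 1, 0, 0, 0],
    [-1, 0, 0, 1, 0, 0, 0],
    [-1, 0, 0, 1, 0, 0, 0],
    [-1, 0, 0, 0.2, 0, 0, 0],
    [0.6, 0, 0, 0, 0, 0, 0]
  ]
}}

```text
clock: 31.2
position: [0.5211, -0.3987, 0.0288]
ee_rot: [-3.141, -0.001, 0.0]
contact_force: [-0.0, 0.0, -0.1]
width: 0.0661
finger_force: 0.0
```

Request:
{"fn": "drive_tool", "kwargs": {
  "steps": [
    [0.6, 0, 0, 0, 0, 0, 0],
    [0.6, 0, 0, 0, 0, 0, 0],
    [0.6, 0, 0, -1, 0, 0, 0],
    [0.6, 0, 0, -1, 0, 0, 0]
  ]
}}

```text
clock: 31.7
position: [0.5211, -0.3988, 0.0697]
ee_rot: [3.141, 0.001, 0.0]
contact_force: [0.0, 0.4, 0.3]
width: 0.075
finger_force: 0.0
```

```bash
python3 chk.py; python3 - <<'E'
from h import *
im=cam("top"); 
for z,Rr in((.035,.030),(.02,.033)): print("sl well/red",rim(im,proj(im,[(.4125,.202,z)])[0],z,Rr))
for x in((.494,.2112),): print("br well",rim(im,proj(im,[(*x,.02)])[0],.02,.033))
E
```

```text
31.75 [ 0.5227 -0.4003  0.0729] 0.0751896325514012
red [186. 263.] [0.414 0.201] 270.5
yellow [263. 197.] [ 0.59  -0.047] 259.5
blue [294. 194.] [ 0.59  -0.146] 234.5
green [296. 220.] [ 0.508 -0.141] 235.0
black [266. 224.] [ 0.506 -0.048] 220.5
white [344. 252.] [ 0.398 -0.273] 408.0
white [329. 217.] [ 0.51  -0.243] 318.0
white [203. 221.] [0.534 0.142] 8608.0
bin z 0.515 [np.float64(0.528), np.float64(0.532), np.float64(0.532), np.float64(0.525), np.float64(0.455)]
bin z 0.548 [np.float64(nan), np.float64(0.524), np.float64(0.529), np.float64(0.531), np.float64(0.523)]
bin z 0.58 [np.float64(nan), np.float64(nan), np.float64(0.521), np.float64(0.522), np.float64(0.509)]
sl well/red (array([0.41220306, 0.19932304]), np.float64(0.031786014586001055), np.int64(44))
sl well/red (array([0.41311955, 0.20156215]), np.float64(0.03210857932902499), np.int64(44))
br well (array([0.48402635, 0.20319349]), np.float64(0.03940128232327993), np.int64(41))
  return _methods._mean(a, axis=axis, dtype=dtype,
  ret = ret.dtype.type(ret / rcount)
```

Request:
{"fn": "drive_tool", "kwargs": {
  "steps": [
    [0.6, 0.35, -1, 0, 0, 0, 0],
    [0.6, 0.35, -1, 0, 0, 0, 0],
    [0.6, 0.35, -1, 0, 0, 0, 0],
    [0.6, 0.35, -1, 0, 0, 0, 0],
    [0.6, 0.35, -1, 0, 0, 0, 0]
  ]
}}

```text
clock: 32.42
position: [0.5565, -0.2969, 0.0688]
ee_rot: [-3.141, -0.002, 0.0]
contact_force: [0.7, -0.1, -0.3]
width: 0.0752
finger_force: 0.0
```

Request:
{"fn": "drive_tool", "kwargs": {
  "steps": [
    [0.6, 0.35, -1, 0, 0, 0, 0],
    [0.6, 0.35, -1, 0, 0, 0, 0],
    [0.6, 0.35, -1, 0, 0, 0, 0],
    [0.6, 0.35, -1, 0, 0, 0, 0],
    [0.6, 0.35, -1, 0, 0, 0, 0]
  ]
}}

```text
clock: 33.05
position: [0.5914, -0.1974, 0.0689]
ee_rot: [3.141, 0.001, 0.0]
contact_force: [-0.1, -0.4, -0.1]
width: 0.0751
finger_force: 0.0
```

Request:
{"fn": "drive_tool", "kwargs": {
  "steps": [
    [0.6, 0, -1, 0, 0, 0, 0],
    [0.6, 0, -1, 0, 0, 0, 0],
    [0.6, 0, -0.6, 0.6, 0, 0, 0],
    [0.6, 0, 0, 1, 0, 0, 0],
    [0.6, 0, 0, 1, 0, 0, 0]
  ]
}}

```text
clock: 33.67
position: [0.5904, -0.1462, 0.0157]
ee_rot: [3.141, 0.002, -0.001]
contact_force: [0.1, 0.1, -0.3]
width: 0.0756
finger_force: 0.0
```

Request:
{"fn": "drive_tool", "kwargs": {
  "steps": [
    [0.6, 0, 0, 1, 0, 0, 0],
    [0.6, 0, 0, 0.5, 0, 0, 0],
    [0.6, 0, 0, 0.25, 0, 0, 0],
    [0.6, 0, 0, 0.2, 0, 0, 0],
    [0.6, 0, 0, 0, 0, 0, 0]
  ]
}}

```text
clock: 34.3
position: [0.5911, -0.1468, -0.022]
ee_rot: [3.141, 0.001, 0.001]
contact_force: [-0.1, -0.1, 0.0]
width: 0.0752
finger_force: 0.0
```

Request:
{"fn": "drive_tool", "kwargs": {
  "steps": [
    [0.6, 0, 0, -0.05, 0, 0, 0],
    [-1, 0, 0, 0, 0, 0, 0],
    [-1, 0, 0, 0, 0, 0, 0],
    [-1, 0, 0, 0, 0, 0, 0],
    [-1, 0, 0, 0, 0, 0, 0]
  ]
}}

```text
clock: 34.92
position: [0.5911, -0.1468, -0.0208]
ee_rot: [3.141, 0.001, 0.001]
contact_force: [-0.4, -0.3, 2.2]
width: 0.0593
finger_force: 30.0
```

Request:
{"fn": "drive_tool", "kwargs": {
  "steps": [
    [-1, 0, 0, -0.5, 0, 0, 0],
    [-1, 0, 0, -1, 0, 0, 0],
    [-1, 0, 0, -1, 0, 0, 0],
    [-1, -0.2, 0, -1, 0, 0, 0],
    [-1, -0.3, -1, -1, 0, 0, 0]
  ]
}}

```text
clock: 35.55
position: [0.5809, -0.1269, 0.0698]
ee_rot: [3.141, -0.002, 0.001]
contact_force: [-0.5, 0.2, 0.1]
width: 0.0592
finger_force: 30.0
```

Request:
{"fn": "drive_tool", "kwargs": {
  "steps": [
    [-1, -0.3, -1, 0, 0, 0, 0],
    [-1, -0.3, -1, 0, 0, 0, 0],
    [-1, -0.3, -1, 0, 0, 0, 0],
    [-1, -0.3, -1, 0, 0, 0, 0],
    [-1, -0.3, -1, 0, 0, 0, 0]
  ]
}}

```text
clock: 36.17
position: [0.5502, -0.0252, 0.0685]
ee_rot: [-3.142, -0.002, 0.001]
contact_force: [-0.6, -0.5, -0.7]
width: 0.0594
finger_force: 30.0
```

Request:
{"fn": "drive_tool", "kwargs": {
  "steps": [
    [-1, -0.3, -1, 0, 0, 0, 0],
    [-1, -0.3, -1, 0, 0, 0, 0],
    [-1, -0.3, -1, 0, 0, 0, 0],
    [-1, -0.3, -1, 0, 0, 0, 0],
    [-1, -0.3, -1, 0, 0, 0, 0]
  ]
}}

```text
clock: 36.8
position: [0.5203, 0.0745, 0.0689]
ee_rot: [3.142, 0.001, 0.0]
contact_force: [-0.4, 0.2, -0.3]
width: 0.0593
finger_force: 30.0
```

Request:
{"fn": "drive_tool", "kwargs": {
  "steps": [
    [-1, -0.3, -1, 0, 0, 0, 0],
    [-1, -0.3, -1, 0, 0, 0, 0],
    [-1, -0.3, -1, 0, 0, 0, 0],
    [-1, -0.3, -1, 0, 0, 0, 0],
    [-1, -0.2, -1, 0, 0, 0, 0]
  ]
}}

```text
clock: 37.42
position: [0.492, 0.1745, 0.0689]
ee_rot: [3.141, 0.001, 0.0]
contact_force: [0.4, 0.9, -2.1]
width: 0.0593
finger_force: 30.0
```

Request:
{"fn": "drive_tool", "kwargs": {
  "steps": [
    [-1, 0, -1, 0, 0, 0, 0],
    [-1, 0, -0.85, 0, 0, 0, 0],
    [-1, 0, 0, 0, 0, 0, 0],
    [-1, 0, 0, 0, 0, 0, 0]
  ]
}}

```text
clock: 37.92
position: [0.4926, 0.2099, 0.0687]
ee_rot: [3.141, 0.002, -0.0]
contact_force: [0.6, 0.5, -0.7]
width: 0.0596
finger_force: 30.0
```

```bash
cat > hl.py <<'E'
import sys
from h import *
HSV["red"]=[(0,120,30),(10,255,255)];HSV["yellow"]=[(18,90,50),(36,255,255)];HSV["blue"]=[(100,100,25),(135,255,255)]
im=cam("wrist"); s=r.get_state(); T=s["position"]; cv2.imwrite(f"pics/h_{sys.argv[1]}.png",im["pixels"])
print(s["clock"],T.round(4),s["width"],s["finger_force"],held(im,sys.argv[1],T,T[2]+.0495))
E
python3 hl.py blue
```

```text
37.975 [0.4926 0.2097 0.0687] 0.059323317293052645 29.999689757823944 (array([ 0.00471791, -0.00133128]), np.int64(116), np.float64(0.0003548589001295538))
```

Request:
{"fn": "drive_tool", "kwargs": {
  "steps": [
    [-1, 0, 0, 1, 0, 0, 0],
    [-1, 0, 0, 1, 0, 0, 0],
    [-1, 0, 0, 1, 0, 0, 0],
    [-1, 0, 0, 0.5, 0, 0, 0],
    [-1, 0, 0, 0.2, 0, 0, 0]
  ]
}}

```text
clock: 38.6
position: [0.4926, 0.2097, -0.0055]
ee_rot: [3.141, 0.0, -0.001]
contact_force: [-0.1, -0.4, -0.8]
width: 0.0596
finger_force: 30.0
```

Request:
{"fn": "drive_tool", "kwargs": {
  "steps": [
    [-1, 0, 0, 0.15, 0, 0, 0],
    [-1, 0, 0, 0, 0, 0, 0]
  ]
}}

```text
clock: 38.85
position: [0.4929, 0.2102, -0.0078]
ee_rot: [-3.142, -0.001, -0.001]
contact_force: [0.7, -0.1, -1.7]
width: 0.0593
finger_force: 30.0
```

Request:
{"fn": "drive_tool", "kwargs": {
  "steps": [
    [-1, 0, 0, 0.1, 0, 0, 0],
    [-1, 0, 0, 0.1, 0, 0, 0],
    [-1, 0, 0, 0.05, 0, 0, 0],
    [-1, 0, 0, 0, 0, 0, 0]
  ]
}}

```text
clock: 39.35
position: [0.4925, 0.2102, -0.0133]
ee_rot: [3.141, 0.001, -0.0]
contact_force: [0.1, 0.1, -0.5]
width: 0.0595
finger_force: 30.0
```

Request:
{"fn": "drive_tool", "kwargs": {
  "steps": [
    [0.7, 0, 0, 0, 0, 0, 0],
    [0.7, 0, 0, 0, 0, 0, 0],
    [0.7, 0, 0, 0, 0, 0, 0],
    [0.7, 0, 0, -0.5, 0, 0, 0],
    [0.7, 0, 0, -1, 0, 0, 0]
  ]
}}

```text
clock: 39.98
position: [0.492, 0.21, 0.0171]
ee_rot: [3.141, 0.001, -0.002]
contact_force: [-0.4, -0.5, 0.5]
width: 0.0795
finger_force: 0.0
```

Request:
{"fn": "drive_tool", "kwargs": {
  "steps": [
    [0.7, 1, 0, 0, 0, 0, 0],
    [0.7, 1, -0.2, 0, 0, 0, 0],
    [0.7, 1, -0.2, 0, 0, 0, 0],
    [0.7, 1, -0.1, 0, 0, 0, 0],
    [0.7, 0.1, 0, 1, 0, 0, 0]
  ]
}}

```text
clock: 40.6
position: [0.5785, 0.221, -0.0011]
ee_rot: [-3.14, -0.001, -0.01]
contact_force: [0.2, -0.2, -0.5]
width: 0.0798
finger_force: 0.0
```

Request:
{"fn": "drive_tool", "kwargs": {
  "steps": [
    [0.7, 0, 0, 0.5, 0, 0, 0],
    [0.7, 0, 0, 0, 0, 0, 0],
    [-1, 0, 0, 0, 0, 0, 0],
    [-1, 0, 0, 0, 0, 0, 0],
    [-1, 0, 0, 0, 0, 0, 0]
  ]
}}

```text
clock: 41.22
position: [0.5746, 0.2203, -0.0129]
ee_rot: [3.142, 0.001, 0.0]
contact_force: [-0.8, 0.5, 1.4]
width: 0.0591
finger_force: 30.0
```

Request:
{"fn": "drive_tool", "kwargs": {
  "steps": [
    [-1, 0, 0, 0, 0, 0, 0],
    [-1, 0, 0, -0.5, 0, 0, 0],
    [-1, 0, 0, -1, 0, 0, 0],
    [-1, 0, 0, -1, 0, 0, 0],
    [-1, 0, 1, -1, 0, 0, 0]
  ]
}}

```text
clock: 41.85
position: [0.5748, 0.2005, 0.058]
ee_rot: [-3.142, -0.004, -0.001]
contact_force: [0.0, -0.4, 0.5]
width: 0.0587
finger_force: 30.0
```

Request:
{"fn": "drive_tool", "kwargs": {
  "steps": [
    [-1, 0, 1, -1, 0, 0, 0],
    [-1, 0, 1, -1, 0, 0, 0],
    [-1, 0, 1, -0.3, 0, 0, 0],
    [-1, 0, 1, 0, 0, 0, 0],
    [-1, 0, 1, 0, 0, 0, 0]
  ]
}}

```text
clock: 42.48
position: [0.5739, 0.0987, 0.102]
ee_rot: [3.141, 0.001, -0.003]
contact_force: [0.1, -0.5, -0.3]
width: 0.059
finger_force: 30.0
```

Request:
{"fn": "drive_tool", "kwargs": {
  "steps": [
    [-1, 0, 1, 0, 0, 0, 0],
    [-1, 0, 1, 0, 0, 0, 0],
    [-1, 0, 1, 0, 0, 0, 0],
    [-1, 0, 1, 0, 0, 0, 0],
    [-1, 0, 1, 0, 0, 0, 0]
  ]
}}

```text
clock: 43.1
position: [0.5748, -0.0011, 0.1028]
ee_rot: [3.142, 0.001, 0.0]
contact_force: [0.3, 0.3, 0.3]
width: 0.0587
finger_force: 30.0
```

Request:
{"fn": "drive_tool", "kwargs": {
  "steps": [
    [-1, 0, 1, 0, 0, 0, 0],
    [-1, 0, 1, 0, 0, 0, 0],
    [-1, 0, 1, 0, 0, 0, 0],
    [-1, 0, 1, 0, 0, 0, 0],
    [-1, 0, 1, 0, 0, 0, 0]
  ]
}}

```text
clock: 43.72
position: [0.5749, -0.1011, 0.1029]
ee_rot: [3.141, 0.001, 0.0]
contact_force: [0.1, 1.1, -0.6]
width: 0.0592
finger_force: 30.0
```

Request:
{"fn": "drive_tool", "kwargs": {
  "steps": [
    [-1, 0, 1, 0, 0, 0, 0],
    [-1, 0, 1, 0, 0, 0, 0],
    [-1, 0, 1, 0, 0, 0, 0],
    [-1, 0, 1, 0, 0, 0, 0],
    [-1, 0, 1, 0, 0, 0, 0]
  ]
}}

```text
clock: 44.35
position: [0.5749, -0.2011, 0.1028]
ee_rot: [3.142, 0.001, 0.0]
contact_force: [0.0, -0.4, 0.0]
width: 0.059
finger_force: 30.0
```

Request:
{"fn": "drive_tool", "kwargs": {
  "steps": [
    [-1, 0, 1, 0, 0, 0, 0],
    [-1, 0, 1, 0, 0, 0, 0],
    [-1, 0, 1, 0, 0, 0, 0],
    [-1, 0, 1, 0, 0, 0, 0],
    [-1, 0, 1, 0, 0, 0, 0]
  ]
}}

```text
clock: 44.98
position: [0.575, -0.3011, 0.1028]
ee_rot: [3.142, 0.001, 0.0]
contact_force: [-0.5, 0.1, -0.2]
width: 0.0595
finger_force: 30.0
```

Request:
{"fn": "drive_tool", "kwargs": {
  "steps": [
    [-1, 0, 1, 0, 0, 0, 0],
    [-1, 0, 1, 0, 0, 0, 0],
    [-1, 0, 1, 0, 0, 0, 0],
    [-1, 0, 1, 0, 0, 0, 0],
    [-1, 0, 1, 0.3, 0, 0, 0]
  ]
}}

```text
clock: 45.6
position: [0.5755, -0.4013, 0.0972]
ee_rot: [3.141, 0.001, 0.002]
contact_force: [0.1, -0.2, -0.9]
width: 0.0593
finger_force: 30.0
```

Request:
{"fn": "drive_tool", "kwargs": {
  "steps": [
    [-1, 0, 0, 1, 0, 0, 0],
    [-1, 0, 0, 1, 0, 0, 0],
    [-1, 0, 0, 1, 0, 0, 0],
    [-1, 0, 0, 0.2, 0, 0, 0],
    [0.6, 0, 0, 0, 0, 0, 0]
  ]
}}

```text
clock: 46.22
position: [0.5752, -0.4001, 0.0328]
ee_rot: [3.141, 0.001, -0.0]
contact_force: [0.8, -0.7, -0.3]
width: 0.0657
finger_force: 0.0
```

Request:
{"fn": "drive_tool", "kwargs": {
  "steps": [
    [0.6, 0, 0, 0, 0, 0, 0],
    [0.6, 0, 0, 0, 0, 0, 0],
    [0.6, 0, 0, -1, 0, 0, 0],
    [0.6, 0, 0, -1, 0, 0, 0]
  ]
}}

```text
clock: 46.72
position: [0.5751, -0.3997, 0.0738]
ee_rot: [3.141, 0.001, 0.0]
contact_force: [0.3, 0.4, -1.4]
width: 0.075
finger_force: 0.0
```

```bash
python3 chk.py 2>/dev/null | grep -v bin
```

```text
46.775 [ 0.5768 -0.4011  0.0772] 0.07517785102570505
red [186. 263.] [0.414 0.201] 270.5
yellow [263. 197.] [ 0.591 -0.047] 260.0
blue [181. 236.] [0.494 0.211] 256.5
black [263. 222.] [ 0.512 -0.042] 136.5
white [329. 217.] [ 0.51  -0.243] 319.0
white [179. 228.] [0.521 0.216] 3672.0
white [220. 218.] [0.538 0.089] 4816.5
```

Request:
{"fn": "drive_tool", "kwargs": {
  "steps": [
    [0.53, 0.06, -1, 0, 0, 0, 0],
    [0.53, 0.06, -1, 0, 0, 0, 0],
    [0.53, 0.06, -1, 0, 0, 0, 0],
    [0.53, 0.06, -1, 0, 0, 0, 0],
    [0.53, 0.06, -1, 0, 0, 0, 0]
  ]
}}

```text
clock: 47.4
position: [0.581, -0.2979, 0.0727]
ee_rot: [-3.141, -0.002, 0.0]
contact_force: [-0.1, 0.2, 0.9]
width: 0.0718
finger_force: 0.0
```

Request:
{"fn": "drive_tool", "kwargs": {
  "steps": [
    [0.53, 0.06, -1, 0, 0, 0, 0],
    [0.53, 0.06, -1, 0, 0, 0, 0],
    [0.53, 0.06, -1, 0, 0, 0, 0],
    [0.53, 0.06, -1, 0, 0, 0, 0],
    [0.53, 0.06, -1, 0, 0, 0, 0]
  ]
}}

```text
clock: 48.02
position: [0.587, -0.1984, 0.0729]
ee_rot: [3.141, 0.001, 0.0]
contact_force: [-0.1, 0.1, -0.7]
width: 0.072
finger_force: 0.0
```

Request:
{"fn": "drive_tool", "kwargs": {
  "steps": [
    [0.53, 0.06, -1, 0, 0, 0, 0],
    [0.53, 0.06, -1, 0, 0, 0, 0],
    [0.53, 0.06, -1, 0, 0, 0, 0],
    [0.53, 0.06, -1, 0, 0, 0, 0],
    [0.53, 0.06, -1, 0, 0, 0, 0]
  ]
}}

```text
clock: 48.65
position: [0.5929, -0.0984, 0.0729]
ee_rot: [3.141, 0.001, 0.0]
contact_force: [-0.4, 0.6, -0.6]
width: 0.0717
finger_force: 0.0
```

Request:
{"fn": "drive_tool", "kwargs": {
  "steps": [
    [0.53, 0, -1, 0, 0, 0, 0],
    [0.53, 0, -1, 0, 0, 0, 0],
    [0.53, 0, -0.6, 0.6, 0, 0, 0],
    [0.53, 0, 0, 1, 0, 0, 0],
    [0.53, 0, 0, 1, 0, 0, 0]
  ]
}}

```text
clock: 49.28
position: [0.5925, -0.0472, 0.0196]
ee_rot: [3.141, 0.002, -0.001]
contact_force: [0.0, 0.4, -0.8]
width: 0.072
finger_force: 0.0
```

Request:
{"fn": "drive_tool", "kwargs": {
  "steps": [
    [0.53, 0, 0, 1, 0, 0, 0],
    [0.53, 0, 0, 0.6, 0, 0, 0],
    [0.53, 0, 0, 0.3, 0, 0, 0],
    [0.53, 0, 0, 0.15, 0, 0, 0],
    [0.53, 0, 0, 0, 0, 0, 0]
  ]
}}

```text
clock: 49.9
position: [0.5931, -0.0478, -0.0199]
ee_rot: [3.141, 0.001, 0.001]
contact_force: [-0.5, 0.1, 0.3]
width: 0.072
finger_force: 0.0
```

Request:
{"fn": "drive_tool", "kwargs": {
  "steps": [
    [0.53, 0, 0, 0.05, 0, 0, 0],
    [-1, 0, 0, 0, 0, 0, 0],
    [-1, 0, 0, 0, 0, 0, 0],
    [-1, 0, 0, 0, 0, 0, 0],
    [-1, 0, 0, 0, 0, 0, 0]
  ]
}}

```text
clock: 50.52
position: [0.593, -0.0478, -0.0209]
ee_rot: [3.141, 0.001, 0.001]
contact_force: [-0.3, -0.2, 2.1]
width: 0.0594
finger_force: 30.0
```

Request:
{"fn": "drive_tool", "kwargs": {
  "steps": [
    [-1, 0, 0, -0.5, 0, 0, 0],
    [-1, 0, 0, -1, 0, 0, 0],
    [-1, 0, 0, -1, 0, 0, 0],
    [-1, 0, 0, -1, 0, 0, 0],
    [-1, 0, -0.35, -1, 0, 0, 0]
  ]
}}

```text
clock: 51.15
position: [0.5927, -0.0409, 0.0698]
ee_rot: [3.141, 0.0, 0.0]
contact_force: [1.1, 0.6, -1.2]
width: 0.0591
finger_force: 30.0
```

Request:
{"fn": "drive_tool", "kwargs": {
  "steps": [
    [-1, -0.1, -1, 0, 0, 0, 0],
    [-1, -0.1, -1, 0, 0, 0, 0],
    [-1, -0.1, -1, 0, 0, 0, 0],
    [-1, -0.1, -1, 0, 0, 0, 0],
    [-1, -0.1, -1, 0, 0, 0, 0]
  ]
}}

```text
clock: 51.78
position: [0.5823, 0.0609, 0.0685]
ee_rot: [3.142, 0.002, -0.001]
contact_force: [0.5, 0.6, -1.8]
width: 0.0595
finger_force: 30.0
```

Request:
{"fn": "drive_tool", "kwargs": {
  "steps": [
    [-1, -0.1, -1, 0, 0, 0, 0],
    [-1, -0.1, -1, 0, 0, 0, 0],
    [-1, -0.1, -1, 0, 0, 0, 0],
    [-1, -0.1, -1, 0, 0, 0, 0],
    [-1, 0, -1, 0, 0, 0, 0]
  ]
}}

```text
clock: 52.4
position: [0.5745, 0.1606, 0.0689]
ee_rot: [3.141, 0.001, 0.0]
contact_force: [0.4, -1.2, -0.3]
width: 0.0595
finger_force: 30.0
```

Request:
{"fn": "drive_tool", "kwargs": {
  "steps": [
    [-1, 0, -1, 0, 0, 0, 0],
    [-1, 0, -1, 0, 0, 0, 0],
    [-1, 0, -1, 0, 0, 0, 0],
    [-1, 0, 0, 0, 0, 0, 0],
    [-1, 0, 0, 0, 0, 0, 0]
  ]
}}

```text
clock: 53.02
position: [0.5745, 0.219, 0.0687]
ee_rot: [3.141, 0.002, -0.0]
contact_force: [0.2, -0.6, -1.7]
width: 0.0594
finger_force: 30.0
```

```bash
python3 hl.py yellow
```

```text
53.075 [0.5745 0.2187 0.0688] 0.059462701177982635 29.99980241060257 (array([ 0.0020693 , -0.00114937]), np.int64(124), np.float64(0.0003514911849233915))
```

Request:
{"fn": "drive_tool", "kwargs": {
  "steps": [
    [-1, 0.08, 0, 1, 0, 0, 0],
    [-1, 0, 0, 1, 0, 0, 0],
    [-1, 0, 0, 1, 0, 0, 0],
    [-1, 0, 0, 0.5, 0, 0, 0],
    [-1, 0, 0, 0.2, 0, 0, 0]
  ]
}}

```text
clock: 53.7
position: [0.5761, 0.2187, -0.0055]
ee_rot: [3.141, 0.0, -0.001]
contact_force: [-0.2, -0.6, -0.9]
width: 0.0593
finger_force: 30.0
```

Request:
{"fn": "drive_tool", "kwargs": {
  "steps": [
    [-1, 0, 0, 0.15, 0, 0, 0],
    [-1, 0, 0, 0, 0, 0, 0]
  ]
}}

```text
clock: 53.95
position: [0.5765, 0.2193, -0.0078]
ee_rot: [-3.142, -0.001, -0.001]
contact_force: [-0.0, 0.8, -1.1]
width: 0.0593
finger_force: 30.0
```

Request:
{"fn": "drive_tool", "kwargs": {
  "steps": [
    [-1, 0, 0, 0.1, 0, 0, 0],
    [-1, 0, 0, 0.1, 0, 0, 0],
    [-1, 0, 0, 0.05, 0, 0, 0],
    [-1, 0, 0, 0, 0, 0, 0]
  ]
}}

```text
clock: 54.45
position: [0.576, 0.2193, -0.0133]
ee_rot: [3.141, 0.001, -0.0]
contact_force: [-0.2, 1.5, -0.9]
width: 0.0591
finger_force: 30.0
```

Request:
{"fn": "drive_tool", "kwargs": {
  "steps": [
    [0.7, 0, 0, 0, 0, 0, 0],
    [0.7, 0, 0, 0, 0, 0, 0],
    [0.7, 0, 0, 0, 0, 0, 0],
    [0.7, 0, 0, -0.5, 0, 0, 0],
    [0.7, 0, 0, -1, 0, 0, 0]
  ]
}}

```text
clock: 55.08
position: [0.5756, 0.2191, 0.0169]
ee_rot: [3.141, 0.001, -0.002]
contact_force: [0.7, 0.2, 0.4]
width: 0.0802
finger_force: 0.0
```

Request:
{"fn": "drive_tool", "kwargs": {
  "steps": [
    [0.7, 1, 0, 0, 0, 0, 0],
    [0.7, 1, -0.2, 0, 0, 0, 0],
    [0.7, 1, -0.2, 0, 0, 0, 0],
    [0.7, 1, 0, 0, 0, 0, 0],
    [0.7, 0.05, 0, 0, 0, 0, -1]
  ]
}}

```text
clock: 55.7
position: [0.6592, 0.2274, 0.0175]
ee_rot: [-3.137, -0.162, -0.003]
contact_force: [-0.8, 0.0, -0.2]
width: 0.08
finger_force: 0.0
```

Request:
{"fn": "drive_tool", "kwargs": {
  "steps": [
    [0.7, 0, 0, 1, 0, 0, -0.1],
    [0.7, 0, 0, 0.4, 0, 0, 0],
    [0.7, 0, 0, 0.1, 0, 0, 0],
    [0.7, 0, 0, 0, 0, 0, 0]
  ]
}}

```text
clock: 56.2
position: [0.6575, 0.2274, -0.0127]
ee_rot: [-3.137, -0.174, -0.001]
contact_force: [0.2, 0.1, -0.4]
width: 0.0797
finger_force: 0.0
```

Request:
{"fn": "drive_tool", "kwargs": {
  "steps": [
    [-1, 0, 0, 0, 0, 0, 0],
    [-1, 0, 0, 0, 0, 0, 0],
    [-1, 0, 0, 0, 0, 0, 0],
    [-1, 0, 0, 0, 0, 0, 0]
  ]
}}

```text
clock: 56.7
position: [0.6574, 0.2276, -0.0127]
ee_rot: [-3.136, -0.174, -0.001]
contact_force: [-0.7, 1.1, 1.9]
width: 0.0576
finger_force: 30.0
```

Request:
{"fn": "drive_tool", "kwargs": {
  "steps": [
    [-1, 0, 0, -0.5, 0, 0, 0],
    [-1, 0, 0, -1, 0, 0, 0],
    [-1, 0, 0, -1, 0, 0, 0],
    [-1, 0, 0, -1, 0, 0, 0],
    [-1, 0, 0, -1, 0, 0, 1.1]
  ]
}}

```text
out of range
```

Request:
{"fn": "drive_tool", "kwargs": {
  "steps": [
    [-1, 0, 0, -0.5, 0, 0, 0],
    [-1, 0, 0, -1, 0, 0, 0],
    [-1, 0, 0, -1, 0, 0, 0],
    [-1, 0, 0, -1, 0, 0, 1],
    [-1, 0, 0, -1, 0, 0, 0.1]
  ]
}}

```text
clock: 57.32
position: [0.6572, 0.227, 0.0779]
ee_rot: [3.141, 0.0, 0.0]
contact_force: [1.2, -0.0, 0.2]
width: 0.0574
finger_force: 30.0
```

Request:
{"fn": "drive_tool", "kwargs": {
  "steps": [
    [-1, -0.22, 1, -1, 0, 0, 0],
    [-1, -0.22, 1, -0.3, 0, 0, 0],
    [-1, -0.22, 1, 0, 0, 0, 0],
    [-1, -0.22, 1, 0, 0, 0, 0],
    [-1, -0.22, 1, 0, 0, 0, 0]
  ]
}}

```text
clock: 57.95
position: [0.6343, 0.1255, 0.102]
ee_rot: [3.141, 0.0, -0.002]
contact_force: [-0.2, 0.4, -0.6]
width: 0.0577
finger_force: 30.0
```

Request:
{"fn": "drive_tool", "kwargs": {
  "steps": [
    [-1, -0.22, 1, 0, 0, 0, 0],
    [-1, -0.22, 1, 0, 0, 0, 0],
    [-1, -0.22, 1, 0, 0, 0, 0],
    [-1, -0.22, 1, 0, 0, 0, 0],
    [-1, -0.22, 1, 0, 0, 0, 0]
  ]
}}

```text
clock: 58.58
position: [0.6131, 0.026, 0.1029]
ee_rot: [3.141, 0.001, 0.0]
contact_force: [0.9, 0.2, -0.0]
width: 0.058
finger_force: 30.0
```

Request:
{"fn": "drive_tool", "kwargs": {
  "steps": [
    [-1, -0.22, 1, 0, 0, 0, 0],
    [-1, -0.22, 1, 0, 0, 0, 0],
    [-1, -0.22, 1, 0, 0, 0, 0],
    [-1, -0.22, 1, 0, 0, 0, 0],
    [-1, -0.22, 1, 0, 0, 0, 0]
  ]
}}

```text
clock: 59.2
position: [0.5912, -0.0741, 0.1028]
ee_rot: [3.141, 0.001, 0.0]
contact_force: [0.1, 0.3, -1.3]
width: 0.0569
finger_force: 30.0
```

Request:
{"fn": "drive_tool", "kwargs": {
  "steps": [
    [-1, -0.22, 1, 0, 0, 0, 0],
    [-1, -0.22, 1, 0, 0, 0, 0],
    [-1, -0.22, 1, 0, 0, 0, 0],
    [-1, -0.22, 1, 0, 0, 0, 0],
    [-1, -0.22, 1, 0, 0, 0, 0]
  ]
}}

```text
clock: 59.82
position: [0.5692, -0.1741, 0.1028]
ee_rot: [3.142, 0.001, 0.0]
contact_force: [0.6, -0.4, -0.2]
width: 0.057
finger_force: 30.0
```

Request:
{"fn": "drive_tool", "kwargs": {
  "steps": [
    [-1, -0.22, 1, 0, 0, 0, 0],
    [-1, -0.22, 1, 0, 0, 0, 0],
    [-1, -0.22, 1, 0, 0, 0, 0],
    [-1, -0.22, 1, 0, 0, 0, 0],
    [-1, -0.22, 1, 0, 0, 0, 0]
  ]
}}

```text
clock: 60.45
position: [0.5473, -0.2741, 0.1028]
ee_rot: [3.142, 0.001, 0.0]
contact_force: [0.6, 0.8, -0.1]
width: 0.0573
finger_force: 30.0
```

Request:
{"fn": "drive_tool", "kwargs": {
  "steps": [
    [-1, -0.22, 1, 0, 0, 0, 0],
    [-1, -0.22, 1, 0, 0, 0, 0],
    [-1, -0.22, 1, 0, 0, 0, 0],
    [-1, -0.22, 1, 0, 0, 0, 0],
    [-1, -0.22, 1, 0, 0, 0, 0]
  ]
}}

```text
clock: 61.08
position: [0.5254, -0.3741, 0.1029]
ee_rot: [3.142, 0.001, 0.0]
contact_force: [0.7, -0.3, -0.2]
width: 0.0578
finger_force: 30.0
```

Request:
{"fn": "drive_tool", "kwargs": {
  "steps": [
    [-1, 0, 1, 0, 0, 0, 0],
    [-1, 0, 0.4, 0.5, 0, 0, 0],
    [-1, 0, 0, 1, 0, 0, 0],
    [-1, 0, 0, 1, 0, 0, 0],
    [-1, 0, 0, 0.5, 0, 0, 0]
  ]
}}

```text
clock: 61.7
position: [0.525, -0.3998, 0.0409]
ee_rot: [-3.139, -0.002, 0.003]
contact_force: [-0.3, 0.1, -0.5]
width: 0.0573
finger_force: 30.0
```

Request:
{"fn": "drive_tool", "kwargs": {
  "steps": [
    [0.6, 0, 0, 0, 0, 0, 0],
    [0.6, 0, 0, 0, 0, 0, 0],
    [0.6, 0, 0, 0, 0, 0, 0],
    [0.6, 0, 0, -1, 0, 0, 0],
    [0.6, 0, 0, -1, 0, 0, 0]
  ]
}}

```text
clock: 62.32
position: [0.5258, -0.4008, 0.0839]
ee_rot: [3.141, 0.001, 0.001]
contact_force: [0.2, -0.3, 0.2]
width: 0.075
finger_force: 0.0
```

Request:
{"fn": "drive_tool", "kwargs": {
  "steps": [
    [0.6, -0.45, -1, -1, 0, 0, 0],
    [0.6, -0.4, -1, -1, 0, 0, 0],
    [0.6, -0.4, -1, 0, 0, 0, 0],
    [0.6, -0.4, -1, 0, 0, 0, 0],
    [0.6, -0.4, -1, 0, 0, 0, 0]
  ]
}}

```text
clock: 62.95
position: [0.4847, -0.3004, 0.1238]
ee_rot: [3.14, 0.001, 0.002]
contact_force: [-0.4, -0.1, -0.3]
width: 0.0755
finger_force: 0.0
```

Request:
{"fn": "drive_tool", "kwargs": {
  "steps": [
    [0.6, -0.4, -1, 0, 0, 0, 0],
    [0.6, -0.4, -1, 0, 0, 0, 0],
    [0.6, -0.4, -0.75, 0, 0, 0, 0],
    [0.6, 0, 0, 0, 0, 0, 0],
    [0.6, 0, 0, 0, 0, 0, 0]
  ]
}}

```text
clock: 63.58
position: [0.4611, -0.2464, 0.1231]
ee_rot: [3.141, 0.001, 0.001]
contact_force: [0.0, 0.7, -0.5]
width: 0.0752
finger_force: 0.0
```

```bash
python3 - <<'E'
from h import *
im=cam("wrist"); s=r.get_state(); T=s["position"]; print(s["clock"],T.round(4))
cv2.imwrite("pics/w6.png",im["pixels"])
h=cv2.cvtColor(im["pixels"],cv2.COLOR_BGR2HSV); u,v=proj(im,[(.5107,-.2449,.028)])[0].astype(int); print(u,v,h[v,u])
m=np.zeros(h.shape[:2],np.uint8); m[max(0,v-60):v+60,u-65:u+65]=1
w=((h[...,1]<60)&(h[...,2]>40)&(m>0)).astype(np.uint8)
c=max(cv2.findContours(w,0,cv2.CHAIN_APPROX_NONE)[0],key=cv2.contourArea)
print(cv2.minAreaRect(onplane(im,c[:,0],.028).astype(np.float32)*1000),cv2.boundingRect(c))
im2=cam("top"); P=cloud(im); q=P.reshape(-1,3); 
P=cloud(im2);q=P.reshape(-1,3);k=(abs(q[:,0]-.548)<.055)&(abs(q[:,1]+.4)<.055);print("bin",np.percentile(q[k][:,2],[5,25,50,75,90]).round(3))
E
```

```text
63.625 [ 0.4611 -0.2466  0.123 ]
255 141 [ 24  16 217]
((510.05657958984375, -246.18223571777344), (57.86826705932617, 58.335453033447266), 2.934480667114258) (229, 115, 54, 54)Traceback (most recent call last):
  File "<stdin>", line 10, in <module>
    return _quantile_unchecked(
        a, q, axis, out, overwrite_input, method, keepdims, weights)
    return _ureduce(a,
                    func=_quantile_ureduce_func,
    ...<5 lines>...
                    overwrite_input=overwrite_input,
                    method=method)
    r = func(a, **kwargs)
    result = _quantile(arr,
                       quantiles=q,
    ...<2 lines>...
                       out=out,
                       weights=wgt)
    slices_having_nans = np.isnan(arr[-1, ...])
                                  ~~~^^^^^^^^^
IndexError: index -1 is out of bounds for axis 0 with size 0
```

View pics/w6.png

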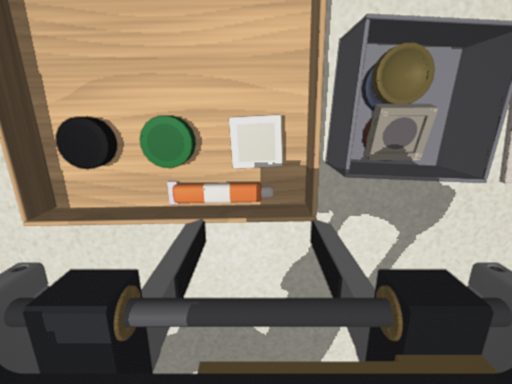

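All four spent cakes are in the bin, at about (403,73) and (400,132). White sits untouched at (256,141), turned about +0.05 rad. Next I'll pick it.

Request:
{"fn": "drive_tool", "kwargs": {
  "steps": [
    [0.53, 1, -0.08, 0, 0, 0, 0],
    [0.53, 1, 0, 0, 0, 0, 0],
    [0.53, 0.45, 0, 1, 0, 0, -0.5],
    [0.53, 0, 0, 1, 0, 0, 0],
    [0.53, 0, 0, 1, 0, 0, 0]
  ]
}}

```text
clock: 64.3
position: [0.5115, -0.2443, 0.0619]
ee_rot: [3.14, 0.081, 0.001]
contact_force: [-0.2, 0.2, 0.3]
width: 0.0722
finger_force: 0.0
```

Request:
{"fn": "drive_tool", "kwargs": {
  "steps": [
    [0.53, 0, 0, 1, 0, 0, 0],
    [0.53, 0, 0, 1, 0, 0, 0],
    [0.53, 0, 0, 1, 0, 0, 0],
    [0.53, 0, 0, 0.8, 0, 0, 0],
    [0.53, 0, 0, 0.2, 0, 0, 0]
  ]
}}

```text
clock: 64.92
position: [0.5097, -0.2438, -0.0185]
ee_rot: [-3.14, -0.08, 0.002]
contact_force: [0.8, 0.5, 0.2]
width: 0.0717
finger_force: 0.0
```

Request:
{"fn": "drive_tool", "kwargs": {
  "steps": [
    [0.53, 0, 0, 0.1, 0, 0, 0],
    [0.53, 0, 0, 0, 0, 0, 0]
  ]
}}

```text
clock: 65.18
position: [0.5101, -0.2445, -0.0186]
ee_rot: [3.14, 0.08, 0.001]
contact_force: [-0.5, 0.3, -0.3]
width: 0.0721
finger_force: 0.0
```

Request:
{"fn": "drive_tool", "kwargs": {
  "steps": [
    [0.53, 0, 0, 0.12, 0, 0, 0],
    [-1, 0, 0, 0, 0, 0, 0],
    [-1, 0, 0, 0, 0, 0, 0],
    [-1, 0, 0, 0, 0, 0, 0],
    [-1, 0, 0, 0, 0, 0, 0]
  ]
}}

```text
clock: 65.8
position: [0.5097, -0.2443, -0.0213]
ee_rot: [3.14, 0.08, 0.0]
contact_force: [-0.6, -0.2, 1.6]
width: 0.0576
finger_force: 30.0
```

Request:
{"fn": "drive_tool", "kwargs": {
  "steps": [
    [-1, 0, 0, -0.5, 0, 0, 0],
    [-1, 0, 0, -1, 0, 0, 0],
    [-1, 0, 0, -1, 0, 0, 0],
    [-1, 0, 0, -1, 0, 0, 0],
    [-1, 0, -0.2, -1, 0, 0, 0]
  ]
}}

```text
clock: 66.42
position: [0.5094, -0.2402, 0.0695]
ee_rot: [3.14, 0.079, 0.001]
contact_force: [0.7, -0.3, -1.0]
width: 0.0578
finger_force: 30.0
```

Request:
{"fn": "drive_tool", "kwargs": {
  "steps": [
    [-1, 0.37, -1, 0, 0, 0, 0],
    [-1, 0.37, -1, 0, 0, 0, 0],
    [-1, 0.37, -1, 0, 0, 0, 0],
    [-1, 0.37, -1, 0, 0, 0, 0],
    [-1, 0.37, -1, 0, 0, 0, 0]
  ]
}}

```text
clock: 67.05
position: [0.5408, -0.136, 0.0675]
ee_rot: [-3.139, -0.081, 0.003]
contact_force: [0.2, 1.0, -0.8]
width: 0.0578
finger_force: 30.0
```

Request:
{"fn": "drive_tool", "kwargs": {
  "steps": [
    [-1, 0.37, -1, 0, 0, 0, 0],
    [-1, 0.37, -1, 0, 0, 0, 0],
    [-1, 0.37, -1, 0, 0, 0, 0],
    [-1, 0.37, -1, 0, 0, 0, 0],
    [-1, 0.37, -1, 0, 0, 0, 0]
  ]
}}

```text
clock: 67.68
position: [0.5725, -0.0346, 0.0676]
ee_rot: [-3.14, -0.081, 0.003]
contact_force: [1.6, 1.1, -0.9]
width: 0.0576
finger_force: 30.0
```

Request:
{"fn": "drive_tool", "kwargs": {
  "steps": [
    [-1, 0.37, -1, 0, 0, 0, 0],
    [-1, 0.37, -1, 0, 0, 0, 0],
    [-1, 0.37, -1, 0, 0, 0, 0],
    [-1, 0.37, -1, 0, 0, 0, 0],
    [-1, 0.37, -1, 0, 0, 0, 0]
  ]
}}

```text
clock: 68.3
position: [0.6054, 0.0664, 0.0684]
ee_rot: [3.14, 0.08, 0.0]
contact_force: [0.1, -0.4, -1.2]
width: 0.0579
finger_force: 30.0
```

Request:
{"fn": "drive_tool", "kwargs": {
  "steps": [
    [-1, 0.37, -1, 0, 0, 0, 0],
    [-1, 0.37, -1, 0, 0, 0, 0],
    [-1, 0.37, -1, 0, 0, 0, 0],
    [-1, 0.37, -1, 0, 0, 0, 0],
    [-1, 0.37, -1, 0, 0, 0, 0]
  ]
}}

```text
clock: 68.92
position: [0.6373, 0.1682, 0.0684]
ee_rot: [3.14, 0.08, 0.0]
contact_force: [-0.3, 0.8, -2.0]
width: 0.0573
finger_force: 30.0
```

Request:
{"fn": "drive_tool", "kwargs": {
  "steps": [
    [-1, 0.37, -1, 0, 0, 0, 0],
    [-1, 0.37, -1, 0, 0, 0, 0],
    [-1, 0.37, -1, 0, 0, 0, 0],
    [-1, 0, 0, 0, 0, 0, -0.6],
    [-1, 0, 0, 0, 0, 0, 0]
  ]
}}

```text
clock: 69.55
position: [0.6561, 0.2287, 0.0682]
ee_rot: [3.137, 0.174, -0.0]
contact_force: [0.1, -0.3, -0.7]
width: 0.0577
finger_force: 30.0
```

```bash
python3 - <<'E'
from h import *
im=cam("wrist"); s=r.get_state(); T=s["position"]; print(s["clock"],T.round(4),s["ee_rot"].round(3),s["width"],s["finger_force"])
cv2.imwrite("pics/w7.png",im["pixels"]); z=T[2]+.0495
print("cake c",proj(im,[(T[0],T[1],z)])); h=cv2.cvtColor(im["pixels"],cv2.COLOR_BGR2HSV)
th=.111;ex=np.array([np.cos(th),np.sin(th)]);ey=np.array([-np.sin(th),np.cos(th)])
for a in(-.01,0,.01):   # brightness profile along the tool's axes across the -x edge, on the cake's top plane
    q=[proj(im,[(*(T[:2]+ex*x+ey*a),z)])[0].round().astype(int) for x in np.arange(-.04,-.018,.001)]
    print(a,[int(im["pixels"][v,u].sum()//3) for u,v in q])
cv2.imwrite("pics/w7c.png",cv2.resize(im["pixels"][140:300,180:340],None,fx=3.7,fy=3.7,interpolation=cv2.INTER_CUBIC))
E
```

```text
69.6 [0.656  0.2283 0.0683] [ 3.137  0.173 -0.   ] 0.05792968807583836 29.99947339296341
cake c [[256.19891738 238.88357855]]
-0.01 [157, 156, 151, 140, 137, 137, 138, 138, 138, 138, 138, 138, 132, 121, 124, 124, 124, 125, 124, 121, 112, 110]
0 [141, 137, 137, 138, 138, 138, 137, 138, 137, 138, 138, 138, 131, 122, 125, 126, 125, 125, 124, 120, 112, 110]
0.01 [157, 158, 158, 158, 157, 145, 141, 138, 136, 137, 138, 138, 131, 122, 125, 124, 125, 124, 125, 121, 112, 110]
```

View pics/w7.png

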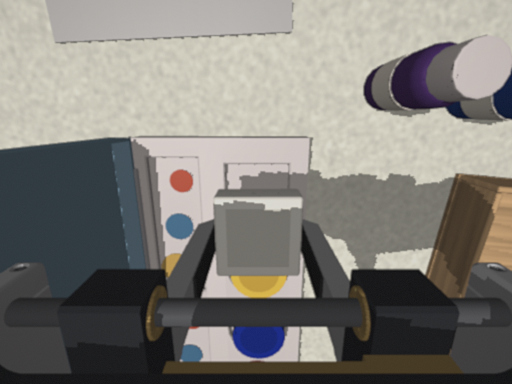

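The picture shows the white cake held at (258,235), aligned with the box. The far edge of the square well is at row 163 and the box's far edge is at row 137.

```bash
python3 - <<'E'
from h import *
im=cam("wrist"); T=r.get_state()["position"]; g=cv2.GaussianBlur(cv2.cvtColor(im["pixels"],cv2.COLOR_BGR2GRAY),(3,3),0).astype(int)
th=.111;ex=np.array([np.cos(th),np.sin(th)]);ey=np.array([-np.sin(th),np.cos(th)])
for u in(242,250,275,283): print(u,list(zip(range(156,172),g[156:172,u])))
for v in(172,180): print(v,list(zip(range(218,232),g[v,218:232])),list(zip(range(283,297),g[v,283:297])))
for n,uv in dict(wellfar=(258,163),boxfar=(258,137.5),wl=(225,176),wr=(289.5,176)).items():
    d=onplane(im,uv,.02)[0]-T[:2]; print(n,d@ex,d@ey)
E
```

```text
242 [(156, np.int64(203)), (157, np.int64(203)), (158, np.int64(203)), (159, np.int64(203)), (160, np.int64(203)), (161, np.int64(197)), (162, np.int64(184)), (163, np.int64(178)), (164, np.int64(188)), (165, np.int64(199)), (166, np.int64(202)), (167, np.int64(202)), (168, np.int64(202)), (169, np.int64(202)), (170, np.int64(202)), (171, np.int64(202))]
250 [(156, np.int64(202)), (157, np.int64(202)), (158, np.int64(202)), (159, np.int64(203)), (160, np.int64(203)), (161, np.int64(196)), (162, np.int64(180)), (163, np.int64(171)), (164, np.int64(183)), (165, np.int64(197)), (166, np.int64(202)), (167, np.int64(202)), (168, np.int64(202)), (169, np.int64(201)), (170, np.int64(201)), (171, np.int64(201))]
275 [(156, np.int64(201)), (157, np.int64(201)), (158, np.int64(201)), (159, np.int64(201)), (160, np.int64(201)), (161, np.int64(195)), (162, np.int64(182)), (163, np.int64(176)), (164, np.int64(186)), (165, np.int64(197)), (166, np.int64(200)), (167, np.int64(200)), (168, np.int64(199)), (169, np.int64(200)), (170, np.int64(198)), (171, np.int64(190))]
283 [(156, np.int64(200)), (1
[... 1061 characters left out ...]
)), (223, np.int64(174)), (224, np.int64(144)), (225, np.int64(120)), (226, np.int64(121)), (227, np.int64(145)), (228, np.int64(172)), (229, np.int64(191)), (230, np.int64(200)), (231, np.int64(202))] [(283, np.int64(117)), (284, np.int64(117)), (285, np.int64(116)), (286, np.int64(112)), (287, np.int64(104)), (288, np.int64(102)), (289, np.int64(107)), (290, np.int64(113)), (291, np.int64(116)), (292, np.int64(117)), (293, np.int64(117)), (294, np.int64(117)), (295, np.int64(117)), (296, np.int64(117))]
wellfar 0.033307669719500534 -0.0014346710111106794
boxfar 0.05780493989984035 -0.0014601730811914853
wl 0.020354709256695695 0.03123351534558926
wr 0.02027130554248733 -0.03259227946817402
```

Request:
{"fn": "drive_tool", "kwargs": {
  "steps": [
    [-1, 0.06, 0, 1, 0, 0, 0],
    [-1, 0, 0, 1, 0, 0, 0],
    [-1, 0, 0, 1, 0, 0, 0],
    [-1, 0, 0, 0.5, 0, 0, 0],
    [-1, 0, 0, 0.2, 0, 0, 0]
  ]
}}

```text
clock: 70.28
position: [0.6571, 0.2278, -0.0059]
ee_rot: [3.137, 0.173, -0.001]
contact_force: [-0.4, -0.6, -0.3]
width: 0.0575
finger_force: 30.0
```

Request:
{"fn": "drive_tool", "kwargs": {
  "steps": [
    [-1, 0, 0, 0.15, 0, 0, 0],
    [-1, 0, 0, 0, 0, 0, 0]
  ]
}}

```text
clock: 70.53
position: [0.6575, 0.228, -0.0081]
ee_rot: [-3.137, -0.174, -0.001]
contact_force: [0.6, -0.2, -1.2]
width: 0.0574
finger_force: 30.0
```

Request:
{"fn": "drive_tool", "kwargs": {
  "steps": [
    [-1, 0, 0, 0.1, 0, 0, 0],
    [-1, 0, 0, 0, 0, 0, 0]
  ]
}}

```text
clock: 70.78
position: [0.6572, 0.228, -0.0104]
ee_rot: [3.137, 0.174, 0.0]
contact_force: [0.5, 0.0, -1.3]
width: 0.0578
finger_force: 30.0
```

Request:
{"fn": "drive_tool", "kwargs": {
  "steps": [
    [-1, 0, 0, 0.1, 0, 0, 0],
    [-1, 0, 0, 0.05, 0, 0, 0],
    [-1, 0, 0, 0, 0, 0, 0]
  ]
}}

```text
clock: 71.15
position: [0.657, 0.2279, -0.0138]
ee_rot: [3.137, 0.174, -0.001]
contact_force: [-0.1, 0.6, -1.3]
width: 0.0577
finger_force: 30.0
```

Request:
{"fn": "drive_tool", "kwargs": {
  "steps": [
    [0.7, 0, 0, 0, 0, 0, 0],
    [0.7, 0, 0, 0, 0, 0, 0],
    [0.7, 0, 0, 0, 0, 0, 0],
    [0.7, 0, 0, -1, 0, 0, 0],
    [-1, 0, 0, -1, 0, 0, 0]
  ]
}}

```text
clock: 71.78
position: [0.657, 0.228, 0.0266]
ee_rot: [3.137, 0.174, -0.001]
contact_force: [0.4, -0.2, 0.0]
width: 0.0729
finger_force: 0.0
```

Request:
{"fn": "drive_tool", "kwargs": {
  "steps": [
    [-1, -1, 0, -1, 0, 0, 0],
    [-1, -1, 0, -1, 0, 0, 0],
    [-1, -1, 0, -1, 0, 0, 0],
    [-1, -1, 0, -1, 0, 0, 0],
    [-1, -1, 0, -1, 0, 0, 0]
  ]
}}

```text
clock: 72.4
position: [0.5571, 0.2169, 0.1272]
ee_rot: [3.137, 0.174, 0.001]
contact_force: [0.1, -0.7, -0.3]
width: 0.0236
finger_force: 0.0
```

Request:
{"fn": "drive_tool", "kwargs": {
  "steps": [
    [-1, -1, 0, -1, 0, 0, 0],
    [-1, -0.3, 0, -1, 0, 0, 0],
    [-1, 0, 0, -1, 0, 0, 0],
    [-1, 0, 0, 0, 0, 0, 0],
    [-1, 0, 0, 0, 0, 0, 0]
  ]
}}

```text
clock: 73.03
position: [0.5315, 0.2139, 0.1857]
ee_rot: [3.136, 0.174, -0.002]
contact_force: [-0.1, -0.2, -0.6]
width: 0.0006
finger_force: 0.0
```

```bash
python3 - <<'E'
from h import *
im=cam("wrist"); s=r.get_state(); T=s["position"]; print(s["clock"],T.round(4),s["ee_rot"].round(3))
cv2.imwrite("pics/w8.png",im["pixels"]); P=cloud(im)
for n,x in dict(red=(.412,.2015),blue=(.4935,.2103),yellow=(.575,.2192),white=(.6565,.228)).items():
    p=proj(im,[(*x,.035)])[0]; u,v=p.round().astype(int)
    zs=[]
    for dx,dy in((0,0),(.022,0),(-.022,0),(0,.022),(0,-.022)):
        a,b=proj(im,[(x[0]+dx,x[1]+dy,.035)])[0].round().astype(int); zs.append(np.median(P[b-1:b+2,a-1:a+2,2]).round(4))
    print(n,p.round(),zs, rim(im,p,.035,.030)[:2] if n!="white" else "")
E
```

```text
73.075 [0.5313 0.2139 0.1853] [ 3.136e+00  1.740e-01 -3.000e-03]
red [256. 252.] [np.float64(0.2655), np.float64(0.2499), np.float64(0.2788), np.float64(0.2673), np.float64(0.2705)] (array([0.41563797, 0.20017045]), np.float64(0.03630946175697093))
blue [256. 200.] [np.float64(0.0357), np.float64(0.0357), np.float64(0.0352), np.float64(0.0352), np.float64(0.0357)] (array([0.49697331, 0.20951509]), np.float64(0.030545128698409214))
yellow [256. 141.] [np.float64(0.0353), np.float64(0.0353), np.float64(0.0351), np.float64(0.0349), np.float64(0.0358)] (array([0.57747325, 0.21930912]), np.float64(0.032804097502783916))
white [256.  75.] [np.float64(0.0356), np.float64(0.0356), np.float64(0.0349), np.float64(0.0351), np.float64(0.0355)]
```

View pics/w8.png

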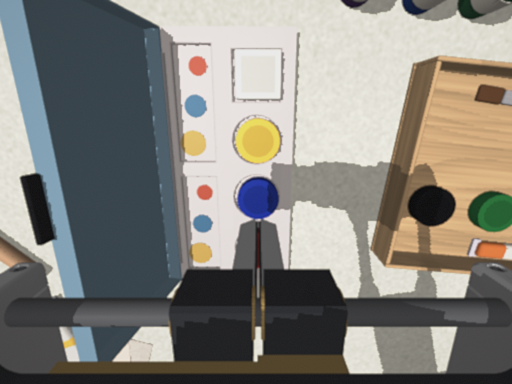

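White (258,75), yellow (257,140) and blue (258,198) are seated flat at 35 mm. Red is hidden here, so I'll check it, and measure the lid, from the other cameras.

```bash
python3 - <<'E'
from h import *
for n in("top","scene"):
    im=cam(n); P=cloud(im)
    for k,x in dict(red=(.4125,.2015),blue=(.494,.2105),yellow=(.5755,.2192),white=(.657,.228)).items():
        o=[]
        for dx,dy in((0,0),(.02,0),(-.02,0),(0,.02),(0,-.02)):
            a,b=proj(im,[(x[0]+dx,x[1]+dy,.035)])[0].round().astype(int); o.append(P[b,a,2].round(3))
        a,b=proj(im,[(*x,.035)])[0].round().astype(int); print(n,k,o,im["pixels"][b,a])
    if n=="top":
        cv2.imwrite("pics/t9.png",im["pixels"])
        q=P.reshape(-1,3); k=(q[:,0]>.42)&(q[:,0]<.6)&(q[:,1]>.34)&(q[:,1]<.46)&(q[:,2]>.14)&(q[:,2]<.21); print("lid top",q[k].mean(0),np.percentile(q[k],[2,98],axis=0).round(3).tolist())
E
```

```text
top red [np.float64(0.036), np.float64(0.035), np.float64(0.036), np.float64(0.035), np.float64(0.033)] [ 29  29 152]
top blue [np.float64(1.169), np.float64(0.037), np.float64(0.032), np.float64(0.033), np.float64(0.038)] [105  31  19]
top yellow [np.float64(0.334), np.float64(0.36), np.float64(0.036), np.float64(0.332), np.float64(0.363)] [30 31 32]
top white [np.float64(0.036), np.float64(0.039), np.float64(0.361), np.float64(0.038), np.float64(0.359)] [145 157 158]
lid top [0.5077353  0.38457781 0.17774111] [[0.424, 0.367, 0.141], [0.593, 0.401, 0.195]]
scene red [np.float64(0.035), np.float64(0.035), np.float64(0.034), np.float64(0.034), np.float64(0.033)] [  0   0 122]
scene blue [np.float64(0.034), np.float64(0.035), np.float64(0.036), np.float64(0.036), np.float64(0.033)] [93 21  3]
scene yellow [np.float64(0.034), np.float64(0.035), np.float64(0.035), np.float64(0.033), np.float64(0.035)] [  0 116 145]
scene white [np.float64(0.034), np.float64(0.034), np.float64(0.034), np.float64(0.033), np.float64(0.035)] [131 145 142]
```

Request:
{"fn": "drive_tool", "kwargs": {
  "steps": [
    [-1, 0, -1, -0.5, 0, 0, 0],
    [-1, 0, -1, 0, 0, 0, 0],
    [-1, 0, -1, 0, 0, 0, 0],
    [-1, 0, -1, 0, 0, 0, 0],
    [-1, 0, -1, 0, 0, 0, 0]
  ]
}}

```text
clock: 73.8
position: [0.5205, 0.3152, 0.1962]
ee_rot: [3.137, 0.175, -0.0]
contact_force: [-1.1, 0.2, 0.3]
width: 0.0004
finger_force: 0.0
```

Request:
{"fn": "drive_tool", "kwargs": {
  "steps": [
    [-1, 0, -1, 0, 0, 0, 0],
    [-1, 0, -1, 0, 0, 0, 0],
    [-1, 0, -1, 0, 0, 0, 0],
    [-1, 0, -1, 0, 0, 0, 0],
    [-1, 0, -1, 0, 0, 0, 0]
  ]
}}

```text
clock: 74.42
position: [0.5097, 0.4142, 0.1964]
ee_rot: [3.137, 0.174, 0.0]
contact_force: [0.8, 0.7, 0.0]
width: 0.0004
finger_force: 0.0
```

Request:
{"fn": "drive_tool", "kwargs": {
  "steps": [
    [-1, 0, -1, 0, 0, 0, 0],
    [-1, 0, 0, 1, 0, 0, 0],
    [-1, 0, 0, 1, 0, 0, 0],
    [-1, 0, 0, 1, 0, 0, 0],
    [-1, 0, 0, 0.3, 0, 0, 0]
  ]
}}

```text
clock: 75.05
position: [0.5068, 0.4328, 0.1289]
ee_rot: [3.135, 0.174, -0.004]
contact_force: [0.1, -0.6, 0.5]
width: 0.0003
finger_force: 0.0
```

Request:
{"fn": "drive_tool", "kwargs": {
  "steps": [
    [-1, 0, 0.5, 0, 0, 0, 0],
    [-1, 0, 0.5, 0, 0, 0, 0],
    [-1, 0, 0.5, 0, 0, 0, 0],
    [-1, 0, 0.5, 0, 0, 0, 0]
  ]
}}

```text
clock: 75.55
position: [0.5129, 0.3933, 0.1318]
ee_rot: [-3.134, -0.173, -0.004]
contact_force: [-0.1, 2.8, 2.8]
width: 0.0001
finger_force: 1.4
```

Request:
{"fn": "drive_tool", "kwargs": {
  "steps": [
    [-1, 0, 0.6, 0, 0, 0, 0],
    [-1, 0, 0.6, 0, 0, 0, 0],
    [-1, 0, 0.6, 0.1, 0, 0, 0],
    [-1, 0, 0.6, 0.2, 0, 0, 0]
  ]
}}

```text
clock: 76.05
position: [0.5175, 0.3444, 0.1243]
ee_rot: [3.137, 0.174, 0.0]
contact_force: [-0.8, 2.4, 2.4]
width: 0.0005
finger_force: 1.3
```

Request:
{"fn": "drive_tool", "kwargs": {
  "steps": [
    [-1, 0, 0.7, 0.05, 0, 0, 0],
    [-1, 0, 0.7, 0.1, 0, 0, 0],
    [-1, 0, 0.7, 0.2, 0, 0, 0],
    [-1, 0, 0.65, 0.25, 0, 0, 0]
  ]
}}

```text
clock: 76.55
position: [0.5232, 0.2893, 0.112]
ee_rot: [3.136, 0.174, -0.001]
contact_force: [0.3, 1.9, -0.3]
width: 0.0004
finger_force: 0.8
```

Request:
{"fn": "drive_tool", "kwargs": {
  "steps": [
    [-1, 0, 0.62, 0.32, 0, 0, 0],
    [-1, 0, 0.62, 0.37, 0, 0, 0],
    [-1, 0, 0.55, 0.43, 0, 0, 0],
    [-1, 0, 0.52, 0.49, 0, 0, 0]
  ]
}}

```text
clock: 77.05
position: [0.5288, 0.2436, 0.0797]
ee_rot: [3.136, 0.174, 0.0]
contact_force: [0.2, 0.0, 2.4]
width: 0.0005
finger_force: 0.9
```

Request:
{"fn": "drive_tool", "kwargs": {
  "steps": [
    [-1, 0, 0.45, 0.53, 0, 0, 0],
    [-1, 0, 0.42, 0.57, 0, 0, 0],
    [-1, 0, 0.33, 0.62, 0, 0, 0],
    [-1, 0, 0.3, 0.65, 0, 0, 0]
  ]
}}

```text
clock: 77.55
position: [0.5321, 0.2145, 0.0319]
ee_rot: [3.137, 0.174, 0.0]
contact_force: [0.1, 0.6, 1.1]
width: 0.0002
finger_force: 0.6
```

Request:
{"fn": "drive_tool", "kwargs": {
  "steps": [
    [-1, 0, 0.2, 0.6, 0, 0, 0],
    [-1, 0, 0.2, 0.5, 0, 0, 0],
    [-1, 0, 0, 0, 0, 0, 0]
  ]
}}

```text
clock: 77.92
position: [0.5321, 0.2067, 0.0099]
ee_rot: [3.136, 0.174, -0.003]
contact_force: [0.7, -0.2, -0.6]
width: 0.0007
finger_force: 0.0
```

Request:
{"fn": "drive_tool", "kwargs": {
  "steps": [
    [-1, 0, 0, 0.1, 0, 0, 0],
    [-1, 0, 0, 0, 0, 0, 0]
  ]
}}

```text
clock: 78.18
position: [0.5327, 0.2069, 0.0091]
ee_rot: [3.137, 0.174, 0.0]
contact_force: [-0.7, -0.6, 2.0]
width: 0.0004
finger_force: 0.9
```

Request:
{"fn": "drive_tool", "kwargs": {
  "steps": [
    [-1, 0, 0, 0.1, 0, 0, 0],
    [-1, 0, 0, 0, 0, 0, 0]
  ]
}}

```text
clock: 78.42
position: [0.5327, 0.2069, 0.0089]
ee_rot: [3.137, 0.175, 0.001]
contact_force: [-3.3, -1.0, 13.3]
width: 0.0009
finger_force: 6.6
```

Request:
{"fn": "drive_tool", "kwargs": {
  "steps": [
    [-1, 0, 0, 0.05, 0, 0, 0],
    [-1, 0, 0, 0, 0, 0, 0],
    [-1, 0, 0, -1, 0, 0, 0],
    [-1, 0, 0, -1, 0, 0, 0],
    [-1, 0, 1, -1, 0, 0, 0]
  ]
}}

```text
clock: 79.05
position: [0.5348, 0.1878, 0.0664]
ee_rot: [-3.136, -0.177, -0.0]
contact_force: [0.1, 0.1, 0.8]
width: 0.0005
finger_force: 0.0
```

Request:
{"fn": "drive_tool", "kwargs": {
  "steps": [
    [-1, 0, 1, -1, 0, 0, 0],
    [-1, 0, 1, -1, 0, 0, 0],
    [-1, 0, 1, -1, 0, 0, 0],
    [-1, 0, 1, -1, 0, 0, 0],
    [-1, 0, 1, 0, 0, 0, 0]
  ]
}}

```text
clock: 79.68
position: [0.5473, 0.087, 0.1472]
ee_rot: [3.137, 0.175, 0.006]
contact_force: [-0.4, 0.0, -0.6]
width: 0.0002
finger_force: 0.0
```

Request:
{"fn": "drive_tool", "kwargs": {
  "steps": [
    [-1, 0, 1, 0, 0, 0, 0],
    [-1, 0, 1, 0, 0, 0, 0],
    [-1, 0, 1, 0, 0, 0, 0],
    [-1, 0, 1, 0, 0, 0, 0],
    [-1, 0, 0, 0, 0, 0, 0]
  ]
}}

```text
clock: 80.3
position: [0.5551, 0.0066, 0.1456]
ee_rot: [3.137, 0.17, -0.0]
contact_force: [-0.6, -0.3, -0.4]
width: 0.0003
finger_force: 0.0
```

```bash
python3 - <<'E'
from h import *
s=r.get_state(); print(s["clock"],s["position"],s["contact_force"])
n=np.array([-.109,.994]); e=np.array([.994,.109]); m=np.array([.535,.2146])
for c in("top","scene"):
    im=cam(c); P=cloud(im); q=P.reshape(-1,3)
    k=(q[:,2]>.02)&(q[:,2]<.09); d=q[:,:2]-m; bx=-.035+d@n; by=d@e
    k&=(abs(bx)<.075)&(abs(by)<.16); A=np.c_[bx[k],by[k],np.ones(k.sum())]
    f=least_squares(lambda p:A@p-q[k][:,2],[0,0,.04],loss="soft_l1",f_scale=.002).x; print(c,k.sum(),f.round(4))
    cv2.imwrite(f"pics/end_{c}.png",im["pixels"])
E
```

```text
80.3 [0.55507786 0.00660779 0.14563942] [-0.57815448 -0.28333224 -0.41782335]
top 4790 [ 0.0017 -0.0008  0.0434]
scene 4016 [-0.0007  0.0004  0.0427]
```

View pics/end_scene.png

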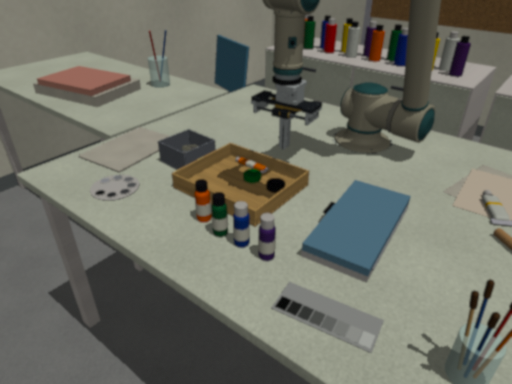

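The lid is flat and shut at (358,225), with a measured tilt of about 0.002 rad. Black and green are still in the crate, and all four bottles are standing. I'm handing it in.

```bash
python3 -c "
from cell import r
print(r.finish_job())"
```

```text
the job is handed in; nothing more can be done
None
```

The job is handed in (result not reported back): all four spent cakes are in the bin, red, yellow, blue and white measured flat in their wells just before closing, the lid is shut, black and green are in the crate, and the bottles are standing.

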